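# Put the shaft clamp block back in its drawer and shut the drawer

### The job

Take the aluminium shaft clamp block out of the slackened vice and put it back flat in its own long pocket in the open drawer, then push the drawer fully home until it clicks into its detent, without slamming it. The vice leaves only the block's ends free and the pocket only its long sides, so on the way set it down on the rubber mat, let go and take it again the other way. Leave everything else where it is.

Things in the scene. Friction and masses are not known exactly. Their poses are not given: they have to be found in the camera images.
- block: Shaft clamp block: plain aluminium block 60 (x) x 30 (y) x 32 (z) mm, with three dark bores through its long sides; about 0.13 kg. Origin: centre of its underside; x along its 60 mm length, z up. It looks the same turned half round. It starts upright in the vice.
- vice: Fixed dark steel machine vice, left or right on the bench. Base 170 x 100 x 12 mm, bed 50 mm wide (y) with top at z = 30 mm carrying the block. Jaws 50 mm wide (y), 60-62 mm high, gap x = -17 to 17 mm; the block fills the gap, length along y, nearly flush with the jaw tops, both ends 5 mm out beyond jaws and bed. Screw handle to x = -120 mm, z = 50 mm. Origin: underside below the gap.
- mat: Black rubber mat lying fixed and bare on the bench across from the vice, 150 (x) x 120 (y) x 3 mm; origin at the centre of its underside.
- unit: Low grey steel drawer unit, fixed, 220 (x) x 280 (y) x 74 mm high, one drawer that opens along the unit's -x (towards the robot). Origin: centre of its underside; its front edge is at x = -110 mm. A spanner and a seal driver lie on its top.
- drawer (a joint): Opening of the drawer in m: 0 = fully home, seated at its detent; it starts 0.12 to 0.16 open. It runs lightly (about 1 N); the detent is a hump of some 7 N over the last 14 mm, past whose peak at about 6 mm the drawer is pulled home.
- front (a point): Middle of the outer face of the flat drawer front, 45 mm above the bench; moves with the drawer; axes as the unit's (the face looks to -x). The front is 276 mm wide, 12 mm thick, from 8 to 64 mm above the bench; below it has a 14 mm deep pull lip at 10 to 14 mm height.
- pocket (a point): Floor centre of the block's pocket, 12 mm above the bench, behind the drawer front, 40 mm left (+y) of its middle; axes as the unit's. 66 mm long (x) from the front (64 mm high) to a divider (46 mm high); 35 mm wide (y) between ribs 4 mm thick, 5 mm high, free floor 60 mm beyond them. Painted white outline. Block flat, length along x, either way round. The square 44 mm pocket (-y) is not its own.
- oil: Black oil bottle, 64 mm wide, 170 mm tall; a bystander, to be left alone. Origin: underside, middle.
- jar: Grease jar, 60 mm wide, 50 mm tall; a bystander, to be left alone. Origin: underside, middle.
- cleaner: White bottle, 56 mm wide, 160 mm tall; a bystander, to be left alone. Origin: underside, middle.
- driver: Screwdriver with black handle, lying; a bystander, to be left alone. Origin: underside, middle.
- spanner: Steel spanner, lying on top of the drawer unit; a bystander, to be left alone. Origin: underside, middle.
- collar: Black plastic collar, 60 mm wide, 22 mm high; a bystander, to be left alone. Origin: underside, middle.
- seal_driver: White plastic stepped seal driver, 48 mm wide, 34 mm high, on top of the drawer unit; a bystander, to be left alone. Origin: underside, middle.
There are look-alikes about, which are no part of the job. What is meant by the block is not blue, pink or turquoise, and is the larger of those in its own colour.

How it is judged (in metres and radians):
On the way, in this order (a step that is already met when the one before it is completed fails the run):
1. the block stands on the mat, let go and at rest (x of block in the frame of mat between -0.075 and 0.075 m and y of block in the frame of mat between -0.06 and 0.06 m and z of block in the frame of mat below 0.006 m and angle between block's own z axis and vertical below 0.1 rad and contact force between the fingers and block below 0.1 N and linear speed of block below 0.03 m/s), for 0.2 s.
2. the block lies flat in its long pocket, let go, the drawer still open (horizontal distance between block and pocket below 0.008 m and z of block in the frame of pocket below 0.004 m and angle between block's own z axis and vertical below 0.1 rad and angle between the x axis of block and the x axis of pocket, either way round below 0.15 rad and contact force between the fingers and block below 0.1 N and value of joint drawer above 0.05 m), for 0.2 s.
At the end, for the whole second after the job is handed in: The drawer is home at its detent (within 3 mm) and the block lies at rest in its long pocket: within 8 mm of its centre, flat on the floor (within 4 mm, 0.1 rad), lengthwise (within 0.15 rad), and released (value of joint drawer below 0.003 m and horizontal distance between block and pocket below 0.008 m and z of block in the frame of pocket below 0.004 m and angle between block's own z axis and vertical below 0.1 rad and angle between the x axis of block and the x axis of pocket, either way round below 0.15 rad and contact force between the fingers and block below 0.1 N and linear speed of block below 0.02 m/s); the robot touches nothing.
It fails at once if the drawer is slammed (closing faster than 0.5 m/s) (velocity of joint drawer below -0.5 m/s).
It fails at once if a bystander is moved by more than 30 mm (distance of any of oil, jar, cleaner, driver, spanner, collar, seal_driver from where it was at the start of the episode above 0.03 m).
It also fails if it takes over 70 s, if anything falls off the work surface, if the arm or the gripper's body presses on something with over 40 N, if the wrist force passes 120 N, or if a joint passes its speed limit or range.

### The arm

A 6-joint arm with a two-finger parallel gripper is mounted at the origin on the work surface. World frame = base frame: x ahead of the robot, y to its left, z up, the work surface at z = 0. Lengths are in m, angles in degrees, forces in N, time in s.
With the tool pointing down it reaches from about 0.35 to 0.875 m from the base axis. Payload 4.2 kg.
Tool frame: the origin (TCP) lies between the finger pads; the fingertips stand 11 mm ahead of it and the grasp point (between the pads) lies 8 mm behind it; z points along the fingers, y is the direction in which the jaws open and shut (so a half turn about z gives the same grasp; the last joint's range is limited). The gripper opens to 87 mm and grips with 3 to 60 N. Pads are 19 mm wide; open, the fingers measure 117 mm over their backs; the gripper's body (75 mm by 190 mm) begins 51 mm behind the grasp point.
Start: joints at [-61.673, 22.042, 0.453, 0, -68.411, -14.817], TCP at [0.146, -0.608, 0.2] pointing down, gripper open.
Joint ranges: [-179.83, 179.83], [-69.29, 118.12], [-61.27, 80.66], [-181.25, 117.63], [-171.15, -9.14], [-177.46, 177.46]. Speed limits (degrees/s): [159.86, 159.86, 180, 180, 180, 180].

### API

Orientations are given as a 3x3 rotation matrix whose columns are the frame's x, y, z axes.
In Python, from station import sense, capture, get_calibration, finish_job, search_frame, cut_out gives the robot as it stands.
- The arm moves only by the tool arm_command, never from a script. Its argument "rows" is a list of rows, each an object with "fingers": the opening in per cent of the stroke, from 0 (shut) to 100 (fully open); "travel": the shift along the tool's x, y, z in cm, a list of three; "roll": the turn about the tool's z in degrees. A call has 1 to 10 rows; each row is the pose to reach, as a shift and turn from the pose commanded when the call began, along the tool's axes at that moment; what a row does not reach only later rows make up. A row lasts 1/10 s, in which the tool goes at most 50 mm and 8.59 degrees, less where a joint would pass 70% of its speed; a pose out of reach is approached as far as the arm can. A call with a gripper value outside its range is refused whole. The fingers move at their own pace and stop on an object; the grip force is fixed at half the most. Time passes only in rows, so rows that repeat a pose let the fingers close. It gives the time, the measured TCP pose, the force and the opening at its end, in the units of the state.
- sense(): the state, without advancing time (a new reading comes with each control period).
- capture(name): name is "scene" or "top" or "wrist"; returns (picture, depth): 420x560x3 uint8, red, green, blue; 420x560 float32, m along the optical axis (not along the pixel's ray), 0 where there is no reading.
- get_calibration(name): a dict with "fov_y" (degrees; the focal length in pixels is half the picture's height over the tangent of half this angle, whatever the lens; pixels are square), "cx", "cy" (the principal point, pixels), "origin" and "attitude" of the camera in the world; the wrist camera has in their place "mount" (4x4, takes a point from camera to tool coordinates, whose origin is the TCP and whose axes are the flange's). Camera axes: x right, y down, z forward; pixel columns grow to the right and rows downward; lengths in m; the calibration is good to about 2 mm. A picture is of the moment at which its call begins: read the wrist's pose just before it. get_calibration takes no time and is no camera call.
- finish_job(): hands the job in, once; it reports no verdict.
Trained networks look in the newest picture that a camera, given by its name, has taken for a name from the list of things; names that differ only in an ending like _2 or _b are one class to them, and where a whole thing is asked for, a point or a joint stands for the part that bears it (a point fixed in the world has none). Each returns a list of dicts, best first, with "p" (0 to 1); they miss things now and then, are a little off and sometimes report something else, mostly with a low value. They report only what shows in the picture. A call takes as long as a camera call. They do not tell look-alikes from the thing itself.
- search_frame(camera, label): "position" ([x, y, z] in m, in world coordinates, good to about 4 mm: the middle of the surface that is visible of it).
- cut_out(camera, label): "mask" (420x560 bool, what is visible of it).
The state is a dict: "time_s": time; "joints": joint angles; "joint_velocities": joint speeds; "effort": joint torques, N m; "tcp_pos": TCP position; "ee_rot": TCP orientation; "wrist_force": force on the tool from outside, world axes, zero at the start; "moment": the same for the moment, N m; "gripper_width": opening from 0.0 (shut) to 1.0 (fully open).
Only numpy, scipy, OpenCV 4.12 (cv2) and the standard library are available. Lean on these libraries where they do the work, as an engineer would, in place of code of your own. Each camera call takes 0.05 s, during which the arm holds its last target. There are 200 camera calls.

## Working session

There is one attempt and no reset: what is moved stays moved. The work goes in short steps, Python scripts to look and compute and a tool call to move; the robot and the scene stay as the last step left them, time stands still between calls to the robot, and variables do not carry over. Pictures are saved under pics/ and viewed, about 8 in all and at most 12, crops included, and the job is handed in when it is done.

Besides the shell and the picture viewer there is one more tool, called after "Request:" by a JSON object that holds its "api" and its "payload". arm_command: Moves the arm, as the interface text tells. Its arguments: {"type":"object","properties":{"rows":{"type":"array","items":{"type":"object","properties":{"fingers":{"type":"number"},"travel":{"type":"array","items":{"type":"number"}},"roll":{"type":"number"}}}}},"required":["rows"]}

```bash
mkdir -p pics; ls; cat > h.py <<'E'
import numpy as np, cv2
from station import *
def K(n):
    c=get_calibration(n); return c,210/np.tan(np.radians(c["fov_y"]/2))
def campose(n,s=None):
    c,f=K(n)
    if "origin" in c: return np.array(c["attitude"]),np.array(c["origin"])
    s=s or sense(); R=np.array(s["ee_rot"]); M=np.array(c["mount"]); return R@M[:3,:3], R@M[:3,3]+np.array(s["tcp_pos"])
def cloud(n,d,s=None):
    c,f=K(n); R,o=campose(n,s); v,u=np.mgrid[:420,:560]
    return np.stack([(u-c["cx"])/f*d,(v-c["cy"])/f*d,d],-1)@R.T+o
def save(n,p): cv2.imwrite(n,p[...,::-1])
E
python3 - <<'E'
from h import *
print({k:np.round(v,3).tolist() if not isinstance(v,str) else v for k,v in sense().items()})
for n in("scene","top"):
    print(n,get_calibration(n))
    p,d=capture(n); save(f"pics/{n}0.png",p); np.savez(f"{n}0.npz",p=p,d=d)
    for l in "block vice mat unit drawer oil jar cleaner driver collar".split():
        print(l,[(np.round(r["position"],3).tolist(),round(r["p"],2)) for r in search_frame(n,l)][:4])
print(get_calibration("wrist"))
E
```

```text
pics
{'time_s': 0.0, 'joints': [-61.673, 22.092, 0.379, -0.031, -68.413, -14.817], 'joint_velocities': [-0.034, -0.007, 0.078, -0.066, -0.004, 0.086], 'effort': [-0.0, -39.066, 18.741, 4.22, 0.011, -0.0], 'tcp_pos': [0.146, -0.607, 0.199], 'ee_rot': [[-0.972, -0.233, -0.001], [-0.233, 0.972, 0.002], [0.0, 0.002, -1.0]], 'wrist_force': [-0.749, 0.177, 0.118], 'moment': [-0.01, -0.035, 0.007], 'gripper_width': 0.999}
scene {'fov_y': 50.0072519810598, 'cx': 277.5940872539999, 'cy': 208.8741280370885, 'origin': array([ 1.11253857, -0.5820865 ,  1.1052643 ]), 'attitude': array([[ 0.6968174 ,  0.55816985, -0.45043527],
       [ 0.7172299 , -0.54678769,  0.43197743],
       [-0.00517569, -0.62407503, -0.78134728]])}
block [([0.431, -0.478, 0.021], 0.64), ([0.428, -0.357, 0.061], 0.62), ([0.378, -0.226, 0.035], 0.56), ([0.288, -0.471, 0.032], 0.55)]
vice [([0.46, -0.358, 0.032], 0.74), ([0.373, 0.193, 0.015], 0.51), ([0.691, -0.003, 0.079], 0.29)]
mat [([0.439, 0.375, 0.004], 0.74)]
unit [([0.677, -0.011, 0.073], 0.95)]
drawer [([0.516, -0.005, 0.017], 0.84)]
oil [([0.644, -0.479, 0.11], 0.6
[... 965 characters left out ...]
cleaner [([0.645, 0.459, 0.106], 0.97), ([0.739, 0.044, 0.092], 0.72)]
driver [([0.622, -0.456, 0.111], 0.69), ([0.699, 0.3, 0.026], 0.59), ([0.43, -0.354, 0.063], 0.56)]
collar [([0.37, 0.196, 0.024], 0.73), ([0.537, 0.004, 0.013], 0.24), ([0.44, -0.339, 0.029], 0.2)]
{'fov_y': 70.19686055530481, 'cx': 277.0373031712877, 'cy': 208.60954972173613, 'mount': array([[ 4.39678692e-04, -9.64221173e-01, -2.65098730e-01,
         7.25983181e-02],
       [ 9.99999185e-01,  7.41760370e-04, -1.03939661e-03,
        -1.04370769e-03],
       [ 1.19884795e-03, -2.65098057e-01,  9.64220713e-01,
        -1.86468796e-01],
       [ 0.00000000e+00,  0.00000000e+00,  0.00000000e+00,
         1.00000000e+00]])}
```

View pics/scene0.png

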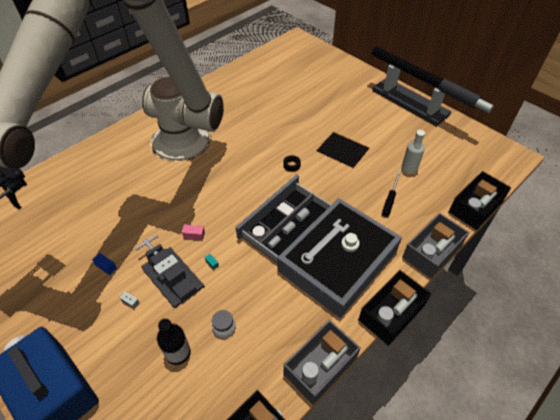

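View pics/top0.png

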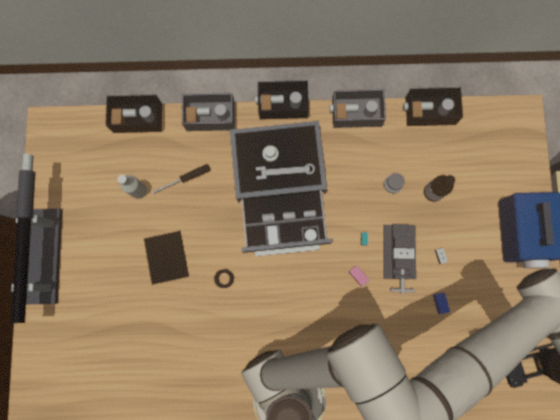

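Scene: block with dark bores sits in the vice (scene ~(166,266), top ~(403,253)). Candidates: grey in the vice, small grey lookalike at top (441,256), pink (359,276), turquoise (364,239) and blue (441,303). The vice one fits, being aluminium and the larger grey one. I'll confirm it in a crop and measure.

```bash
cat > m.py <<'E'
from h import *
def rect(P):
    r=cv2.minAreaRect((P[:,:2]*1000).astype(np.float32)); b=cv2.boxPoints(r)
    e=[b[1]-b[0],b[2]-b[1]]; L=[np.linalg.norm(x) for x in e]; i=int(np.argmax(L)); 
    a=np.degrees(np.arctan2(e[i][1],e[i][0]))%180
    return np.round(r[0],1),np.round([L[i],L[1-i]],1),round(float(a),2)
E
python3 - <<'E'
from m import *
for n in("scene","top"):
    p,d=capture(n); W=cloud(n,d); ok=d>0
    def near(c,r): return ok&(np.hypot(W[...,0]-c[0],W[...,1]-c[1])<r)
    g=p.max(2).astype(int)
    Z=W[...,2]
    b=near((.432,-.352),.05)&(Z>.05)&(g>90); print(n,"block",rect(W[b]),np.median(Z[b]),b.sum())
    ls=near((.42,-.477),.05)&(Z>.01)&(g>90)
    if ls.sum()>5: print("lookalike",rect(W[ls]))
    j=near((.432,-.352),.1)&(Z>.05); print("jaws+block",rect(W[j]))
    v=near((.44,-.345),.12)&(Z>.006)&(g<90); print("vice",rect(W[v]))
    m=near((.44,.38),.12)&(g<60)&(Z<.02); print("mat",rect(W[m]),np.median(Z[m]),"bench",np.median(Z[near((.44,.38),.16)&(g>100)]))
    u=near((.69,0),.25)&(Z>.068)&(Z<.082)&(W[...,0]>.5); print("unit",rect(W[u]))
    f=near((.46,0),.25)&(Z>.056)&(Z<.07)&(W[...,0]<.56); print("front top",rect(W[f]),f.sum(),np.median(Z[f]))
    c=[cv2.resize(p[y:y+60,x:x+80],(400,300),interpolation=cv2.INTER_CUBIC) for x,y in ([(120,240),(245,185)] if n=="scene" else [(365,225),(245,195)])]
    (o:=globals().setdefault("out",[])).append(np.hstack(c))
save("pics/crop1.png",np.vstack(out))
E
```

```text
scene block (array([ 419. , -353.1]), array([69.8, 60.4], dtype=float32), 177.21) 0.061649180506098133 256
lookalike (array([ 425.7, -479.1]), array([47.8, 24.7], dtype=float32), 16.77)
jaws+block (array([ 409.6, -352.3]), array([153. ,  60.2], dtype=float32), 176.04)
vice (array([ 446.1, -323. ]), array([171.8, 159.2], dtype=float32), 177.76)
mat (array([443.5, 374.9]), array([144. , 120.1], dtype=float32), 11.63) 0.0032456624402863454 bench 0.00033593706209689156
unit (array([778.8,  -6.8]), array([372.3, 310.4], dtype=float32), 94.6)
front top (array([466.9,  -1.3]), array([278.4,  16.6], dtype=float32), 94.91) 373 0.06356184086846062
top block (array([ 433.3, -352.7]), array([95.9, 59.5], dtype=float32), 2.39) 0.06090079033712714 458
lookalike (array([ 427.9, -477.9]), array([44.5, 26.8], dtype=float32), 18.42)
jaws+block (array([ 409.7, -352.1]), array([150.3,  59.7], dtype=float32), 178.71)
vice (array([ 441.5, -350.1]), array([161.1,  87.7], dtype=float32), 177.61)
mat (array([438.7, 378. ]), array([138.1, 108.8], dtype=float32), 10.97) 0.0031672638689217436 bench 0.0001361890623166051
unit (array([778.6,  -6.9]), array([370.2, 309.7], dtype=float32), 94.98)
front top (array([466.4,  -1.3]), array([274. ,  12.8], dtype=float32), 94.79) 377 0.06349797869360496
```

View pics/crop1.png

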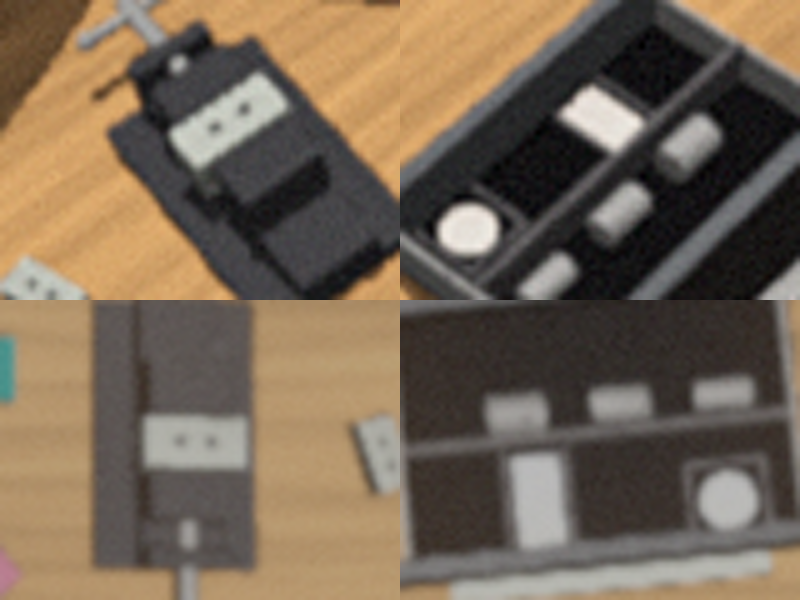

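The crop confirms it: the pale grey block is in the vice, about 60 mm long across the jaws, and the small grey one (about 45 mm) is the decoy. I'll move the wrist above the vice for a close look.

Request:
{"api": "arm_command", "payload": {"rows": [{"fingers": 100, "travel": [-2, 1, 0], "roll": 2}, {"fingers": 100, "travel": [-6, 3, 0], "roll": 5}, {"fingers": 100, "travel": [-10, 5.2, 0], "roll": 8}, {"fingers": 100, "travel": [-14, 7.5, 0], "roll": 11}, {"fingers": 100, "travel": [-18, 9.7, 0], "roll": 13}, {"fingers": 100, "travel": [-22, 12, 0], "roll": 15}, {"fingers": 100, "travel": [-26, 14, 0], "roll": 15}, {"fingers": 100, "travel": [-30, 16, 0], "roll": 15}, {"fingers": 100, "travel": [-33, 17.6, 0], "roll": 15}, {"fingers": 100, "travel": [-33.8, 18.1, 0], "roll": 15}]}}

```text
time_s: 2.2
tcp_pos: [0.4347, -0.3508, 0.1998]
ee_rot: [[-1.0, 0.022, 0.001], [0.022, 1.0, -0.0], [-0.001, -0.0, -1.0]]
wrist_force: [0.0, -0.4, -0.2]
gripper_width: 1.0
```

```bash
python3 - <<'E'
from m import *
s=sense(); print(s["time_s"],np.round(s["tcp_pos"],4),np.round(s["ee_rot"],3).tolist(),s["joints"])
p,d=capture("wrist"); save("pics/w1.png",p); W=cloud("wrist",d,s); np.savez("w1.npz",p=p,W=W)
g=p.min(2).astype(int); Z=W[...,2]; n=(np.hypot(W[...,0]-.432,W[...,1]+.352)<.055)&(d>0)
for t in (90,110,130,150):
    b=n&(Z>.05)&(g>t); b=cv2.morphologyEx(b.astype(np.uint8),cv2.MORPH_OPEN,np.ones((5,5)))>0; print(t,rect(W[b]),np.median(Z[b]),b.sum())
j=n&(Z>.055); print("jaws",rect(W[j]))
for z in (.062,.0,.03): pass
E
```

```text
2.2 [ 0.4347 -0.3508  0.1998] [[-1.0, 0.022, 0.001], [0.022, 1.0, -0.0], [-0.001, -0.0, -1.0]] [-2.22802754e+01  1.55622968e+01 -9.05287967e+00 -9.20464368e-03
 -6.53437126e+01 -6.89903128e+01]
90 (array([ 416.5, -357.2]), array([85.2, 81.9], dtype=float32), 59.88) 0.3105345490645697 9069
110 (array([ 417. , -357.6]), array([84.6, 80.1], dtype=float32), 60.49) 0.3106811916141098 6413
130 (array([ 432.5, -355.7]), array([59.4, 31.8], dtype=float32), 87.91) 0.0634583565430259 1303
150 (array([ 423.4, -355.4]), array([59.5, 13.7], dtype=float32), 88.39) 0.06348965863938116 593
jaws (array([ 433.4, -351.8]), array([109.2,  98.1], dtype=float32), 87.52)
```

View pics/w1.png

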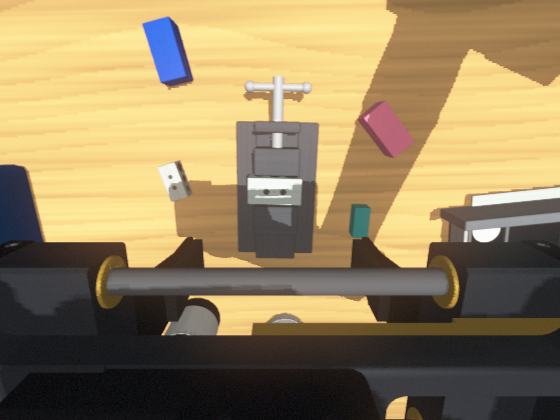

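Wrist view: block at (274,190), between the jaws with its ends free. The cameras agree within 3 mm, so I'll take it at about (0.4325, -0.354) and descend with the jaws along the block's length.

Request:
{"api": "arm_command", "payload": {"rows": [{"fingers": 100, "travel": [0.2, -0.3, 2], "roll": 0.7}, {"fingers": 100, "travel": [0.2, -0.3, 5], "roll": 0.7}, {"fingers": 100, "travel": [0.2, -0.3, 8], "roll": 0.7}, {"fingers": 100, "travel": [0.2, -0.3, 10], "roll": 0.7}, {"fingers": 100, "travel": [0.2, -0.3, 11.5], "roll": 0.7}, {"fingers": 100, "travel": [0.2, -0.3, 12.5], "roll": 0.7}, {"fingers": 100, "travel": [0.2, -0.3, 13.5], "roll": 0.7}, {"fingers": 100, "travel": [0.2, -0.3, 14.5], "roll": 0.7}, {"fingers": 100, "travel": [0.2, -0.3, 15.3], "roll": 0.7}, {"fingers": 100, "travel": [0.2, -0.3, 15.3], "roll": 0.7}]}}

```text
time_s: 3.25
tcp_pos: [0.4296, -0.3554, 0.0457]
ee_rot: [[-0.999, 0.038, -0.002], [0.038, 0.999, 0.001], [0.002, 0.001, -1.0]]
wrist_force: [0.5, -0.2, 0.7]
gripper_width: 0.998
```

Request:
{"api": "arm_command", "payload": {"rows": [{"fingers": 50, "travel": [0, 0, 0], "roll": 0}, {"fingers": 50, "travel": [0, 0, 0], "roll": 0}, {"fingers": 50, "travel": [0, 0, 0], "roll": 0}, {"fingers": 50, "travel": [0, 0, 0], "roll": 0}, {"fingers": 50, "travel": [0, 0, 0], "roll": 0}, {"fingers": 50, "travel": [0, 0, 0], "roll": 0}, {"fingers": 50, "travel": [0, 0, 0], "roll": 0}, {"fingers": 50, "travel": [0, 0, 0], "roll": 0}]}}

```text
time_s: 4.05
tcp_pos: [0.4303, -0.3557, 0.0468]
ee_rot: [[-0.999, 0.038, -0.0], [0.038, 0.999, -0.0], [0.0, -0.0, -1.0]]
wrist_force: [-0.2, -0.9, 0.3]
gripper_width: 0.508
```

The opening reads 51% (44 mm), less than the block's 60 mm, which is odd. I'll look.

```bash
python3 - <<'E'
from m import *
s=sense(); print(s["gripper_width"],s["tcp_pos"],s["effort"])
p,d=capture("scene"); q,e=capture("wrist")
a=cv2.resize(p[220:310,100:220],(480,360),interpolation=cv2.INTER_CUBIC)
save("pics/c2.png",np.hstack([a,cv2.resize(q,(320,360))]))
E
```

```text
0.5078369187445068 [ 0.43031121 -0.35567015  0.04675619] [ 2.44207949e-03 -3.68340790e+01  1.42231920e+01  3.20275873e+00
 -5.89461322e-02 -3.64207710e-05]
```

View pics/c2.png

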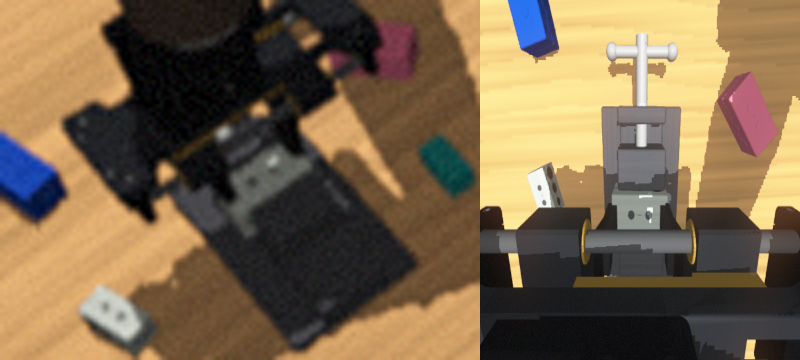

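The fingers look to be at the block's ends. I'll command further closed to see whether they stop on it.

Request:
{"api": "arm_command", "payload": {"rows": [{"fingers": 30, "travel": [0, 0, 0], "roll": 0}, {"fingers": 30, "travel": [0, 0, 0], "roll": 0}, {"fingers": 30, "travel": [0, 0, 0], "roll": 0}, {"fingers": 30, "travel": [0, 0, 0], "roll": 0}]}}

```text
time_s: 4.55
tcp_pos: [0.4303, -0.3557, 0.0467]
ee_rot: [[-0.999, 0.038, -0.0], [0.038, 0.999, 0.0], [0.0, 0.0, -1.0]]
wrist_force: [0.1, -0.2, 0.3]
gripper_width: 0.314
```

```bash
python3 - <<'E'
from m import *
s=sense(); R=np.array(s["ee_rot"]);t=np.array(s["tcp_pos"]); print(s["gripper_width"],t)
p,d=capture("scene"); W=(cloud("scene",d)-t)@R
n=(np.abs(W[...,0])<.03)&(np.abs(W[...,1])<.07)&(W[...,2]<.02)&(W[...,2]>-.04)&(d>0)
dark=p.max(2)<60
for lab,m in(("dark",n&dark),("bright",n&~dark)):
  print(lab)
  for lo in np.arange(-.04,.02,.01):
    k=m&(W[...,2]>=lo)&(W[...,2]<lo+.01); 
    if k.any(): print(round(lo,2),np.histogram(W[k][:,1]*1000,bins=np.arange(-70,71,10))[0])
E
```

```text
0.31371550864257225 [ 0.43030305 -0.35566683  0.04671864]
dark
-0.04 [0 0 0 0 4 5 0 0 9 2 0 0 0 0]
-0.03 [0 0 0 0 4 6 0 0 7 1 0 0 0 0]
-0.02 [ 0  0  0  0  1 11 17 19 23 11  2  0  0  0]
-0.01 [0 0 0 0 3 0 0 2 2 1 1 0 0 0]
0.0 [0 0 0 0 3 0 0 0 0 0 0 0 0 0]
0.01 [0 0 0 0 2 0 0 0 0 0 0 0 0 0]
bright
-0.03 [0 0 0 0 0 1 1 0 0 0 0 0 0 0]
-0.02 [ 0  0  0  0 33 16 32 42 26 19  4  0  0  0]
-0.01 [ 0  0  0  0 14  1  0  1  1  1  0  0  0  0]
0.0 [0 0 0 0 9 0 0 0 0 0 0 0 0 0]
0.01 [0 0 0 0 5 0 0 0 0 0 0 0 0 0]
```

```bash
python3 - <<'E'
from m import *
p,d=capture("scene"); q,e=capture("wrist"); s=sense()
W=cloud("wrist",e,s)
a=cv2.resize(p[225:300,120:220],(480,360),interpolation=cv2.INTER_CUBIC)
b=cv2.resize(q[150:290,190:370],(463,360),interpolation=cv2.INTER_CUBIC)
save("pics/c3.png",cv2.resize(np.hstack([a,b]),(800,305)))
for r in (190,200,205,210,215,220,225,230): print(r,[tuple(np.round(W[r,c]*1000).astype(int)) for c in (220,235,250,275,300,315,330)])
E
```

```text
190 [(np.int64(402), np.int64(-399), np.int64(14)), (np.int64(403), np.int64(-387), np.int64(14)), (np.int64(393), np.int64(-371), np.int64(62)), (np.int64(394), np.int64(-357), np.int64(62)), (np.int64(394), np.int64(-342), np.int64(62)), (np.int64(395), np.int64(-333), np.int64(60)), (np.int64(405), np.int64(-316), np.int64(13))]
200 [(np.int64(410), np.int64(-400), np.int64(13)), (np.int64(410), np.int64(-388), np.int64(14)), (np.int64(399), np.int64(-372), np.int64(62)), (np.int64(400), np.int64(-357), np.int64(60)), (np.int64(400), np.int64(-342), np.int64(61)), (np.int64(401), np.int64(-333), np.int64(62)), (np.int64(413), np.int64(-316), np.int64(13))]
205 [(np.int64(414), np.int64(-400), np.int64(14)), (np.int64(414), np.int64(-388), np.int64(14)), (np.int64(402), np.int64(-372), np.int64(62)), (np.int64(403), np.int64(-357), np.int64(62)), (np.int64(403), np.int64(-342), np.int64(62)), (np.int64(404), np.int64(-333), np.int64(61)), (np.int64(417), np.int64(-316), np.int64(15))]
210 [(np.int64(418), np.int64(-400), np.int64(12)), (np.int64(418), np.int64(-389), np.int64(14)),
[... 872 characters left out ...]
 np.int64(-316), np.int64(14))]
225 [(np.int64(430), np.int64(-401), np.int64(14)), (np.int64(358), np.int64(-354), np.int64(233)), (np.int64(415), np.int64(-373), np.int64(60)), (np.int64(416), np.int64(-358), np.int64(60)), (np.int64(417), np.int64(-342), np.int64(60)), (np.int64(417), np.int64(-333), np.int64(59)), (np.int64(433), np.int64(-316), np.int64(13))]
230 [(np.int64(434), np.int64(-402), np.int64(13)), (np.int64(417), np.int64(-382), np.int64(63)), (np.int64(418), np.int64(-373), np.int64(62)), (np.int64(418), np.int64(-358), np.int64(64)), (np.int64(419), np.int64(-343), np.int64(63)), (np.int64(419), np.int64(-334), np.int64(64)), (np.int64(438), np.int64(-316), np.int64(12))]
```

View pics/c3.png

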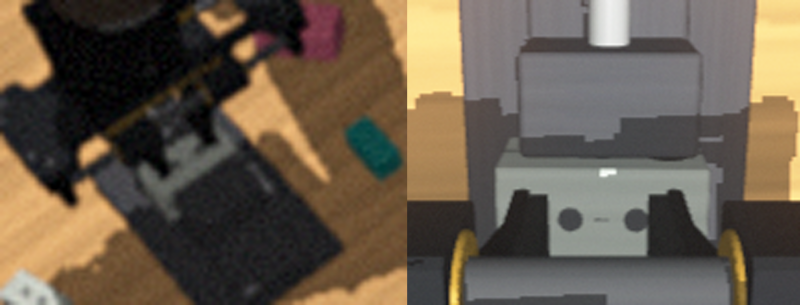

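```bash
python3 - <<'E'
from m import *
s=sense(); q,e=capture("wrist"); R=np.array(s["ee_rot"]);t=np.array(s["tcp_pos"])
W=(cloud("wrist",e,s)-t)@R*1000
for r in (236,240,244,248,252,258,264): print(r,[tuple(np.round(W[r,c]).astype(int).tolist()) for c in (236,242,248,252,275,300,305,311,316)])
p,d=capture("scene"); V=(cloud("scene",d)-t)@R*1000
n=(abs(V[...,0])<35)&(abs(V[...,1])<75)&(V[...,2]<11)&(V[...,2]>-70)&(d>0)&(p.max(2)<60)
for lo in range(-70,11,10):
    k=n&(V[...,2]>=lo)&(V[...,2]<lo+10)
    print(lo,np.histogram(V[k][:,1],bins=np.arange(-70,71,10))[0],np.histogram(V[k][:,0],bins=np.arange(-40,41,10))[0])
E
```

```text
236 [(9, -26, -18), (8, -22, -17), (8, -19, -16), (8, -16, -17), (8, -2, -16), (9, 13, -17), (9, 16, -17), (8, 19, -16), (8, 22, -16)]
240 [(6, -26, -16), (11, -21, -31), (10, -18, -27), (9, -16, -25), (6, -2, -17), (6, 13, -17), (10, 15, -26), (10, 18, -28), (11, 21, -30)]
244 [(3, -26, -16), (11, -20, -36), (10, -17, -33), (9, -15, -32), (3, -2, -17), (3, 13, -16), (10, 14, -33), (11, 17, -37), (11, 20, -35)]
248 [(11, -23, -42), (11, -20, -40), (10, -17, -38), (10, -15, -38), (0, -2, -16), (1, 13, -17), (10, 14, -38), (9, 17, -38), (11, 19, -41)]
252 [(11, -22, -47), (11, -19, -46), (10, -16, -43), (9, -14, -43), (-2, -2, -17), (1, 12, -24), (9, 13, -43), (10, 16, -43), (11, 19, -46)]
258 [(11, -21, -54), (9, -19, -50), (10, -15, -51), (7, -14, -45), (-6, -2, -16), (-2, 12, -25), (9, 13, -50), (9, 16, -49), (11, 18, -53)]
264 [(11, -20, -60), (10, -18, -57), (9, -15, -56), (3, -14, -45), (-10, -2, -16), (-5, 12, -26), (6, 13, -50), (10, 15, -58), (9, 17, -57)]
-70 [0 0 0 0 0 0 0 0 8 5 0 0 0 0] [0 0 9 3 1 0 0 0]
-60 [0 0 0 0 3 4 0 0 6 4 0 0 0 0] [ 0  0 12  5  0  0  0  0]
-50 [ 0  0  0  0  2  6  0  0 11  3  0  0  0  0] [ 0  0 11  8  3  0  0  0]
-40 [0 0 0 0 2 7 0 0 7 3 0 0 0 0] [ 0  0 12  5  2  0  0  0]
-30 [ 0  0  0  0  4  5  0  1 10  2  0  0  0  0] [ 1  1 11  5  3  1  0  0]
-20 [ 0  0  0  0  4 16 21 25 32 16  1  0  0  0] [35 42  1  4  2 16 15  0]
-10 [0 0 0 0 3 0 1 1 0 0 1 0 0 0] [0 2 1 1 0 0 1 1]
0 [0 0 0 0 5 0 0 0 0 0 0 0 0 0] [1 2 1 0 0 0 1 0]
10 [0 0 0 0 1 0 0 0 0 0 0 0 0 0] [1 0 0 0 0 0 0 0]
```

```bash
python3 - <<'E'
from m import *
D=np.load("w1.npz"); W=D["W"]; t=np.array([.4347,-.3508,.1998]); R=np.array([[-1,.022,.001],[.022,1,0],[-.001,0,-1]])
V=(W-t)@R*1000
for r in range(234,266,3): print(r,[(c,*np.round(V[r,c]).astype(int).tolist()) for c in (190,195,200,355,362,368)])
E
```

```text
234 [(190, -70, -121, 199), (195, -69, -113, 197), (200, -69, -107, 198), (355, -61, 99, 177), (362, -61, 108, 177), (368, -69, 123, 198)]
237 [(190, 11, -51, -25), (195, -74, -114, 197), (200, -74, -107, 198), (355, -73, 105, 197), (362, 11, 48, -25), (368, 11, 51, -25)]
240 [(190, 11, -50, -30), (195, 9, -48, -25), (200, 10, -45, -27), (355, 9, 44, -26), (362, 10, 47, -27), (368, 11, 50, -30)]
243 [(190, 10, -49, -33), (195, 9, -47, -31), (200, 9, -44, -30), (355, 9, 43, -30), (362, 10, 46, -32), (368, 11, 48, -35)]
246 [(190, 10, -48, -35), (195, 10, -46, -35), (200, 8, -44, -31), (355, 8, 43, -30), (362, 10, 45, -36), (368, 11, 47, -38)]
249 [(190, 9, -47, -39), (195, 9, -45, -39), (200, 6, -44, -31), (355, 6, 42, -31), (362, 9, 44, -39), (368, 10, 47, -40)]
252 [(190, 10, -46, -44), (195, 9, -44, -41), (200, 4, -45, -30), (355, 4, 43, -30), (362, 9, 43, -43), (368, 9, 46, -42)]
255 [(190, 9, -45, -46), (195, 7, -45, -41), (200, 3, -44, -32), (355, 3, 43, -31), (362, 8, 43, -44), (368, 10, 45, -47)]
258 [(190, 9, -44, -50), (195, 5, -45, -41), (200, 1, -44, -32), (355, 1, 43, -31), (362, 7, 42, -45), (368, 10, 44, -51)]
261 [(190, 7, -45, -49), (195, 4, -44, -42), (200, 0, -44, -33), (355, -1, 43, -33), (362, 6, 42, -46), (368, 9, 43, -52)]
264 [(190, 6, -45, -50), (195, 2, -44, -42), (200, -2, -44, -33), (355, -2, 43, -33), (362, 4, 43, -46), (368, 8, 43, -53)]
```

The wrist depth shows the fingertips really end about 25 mm *behind* the reported TCP (tool z = -25, also in free air), not 11 mm ahead of it. The fingers therefore closed in the air about 10 mm above the block. From here I'll use tips = tcp_z + 0.025: open, then go lower with a force check.

Request:
{"api": "arm_command", "payload": {"rows": [{"fingers": 100, "travel": [0, 0, 0], "roll": 0}, {"fingers": 100, "travel": [0, 0, 0], "roll": 0}, {"fingers": 100, "travel": [0, 0, 0], "roll": 0}, {"fingers": 100, "travel": [0, 0, 0], "roll": 0}, {"fingers": 100, "travel": [0, 0, 0], "roll": 0}, {"fingers": 100, "travel": [0, 0, 0], "roll": 0}, {"fingers": 100, "travel": [0, 0, 0], "roll": 0}, {"fingers": 100, "travel": [0, 0, 0.5], "roll": 0}, {"fingers": 100, "travel": [0, 0, 1], "roll": 0}, {"fingers": 100, "travel": [0, 0, 1.2], "roll": 0}]}}

```text
time_s: 5.8
tcp_pos: [0.4298, -0.3554, 0.0338]
ee_rot: [[-0.999, 0.038, -0.001], [0.038, 0.999, 0.001], [0.001, 0.001, -1.0]]
wrist_force: [0.2, -0.8, 0.1]
gripper_width: 0.986
```

Request:
{"api": "arm_command", "payload": {"rows": [{"fingers": 100, "travel": [0, 0, 0.4], "roll": 0}, {"fingers": 100, "travel": [0, 0, 0.8], "roll": 0}, {"fingers": 100, "travel": [0, 0, 1.2], "roll": 0}, {"fingers": 100, "travel": [0, 0, 1.2], "roll": 0}]}}

```text
time_s: 6.2
tcp_pos: [0.4298, -0.3554, 0.022]
ee_rot: [[-0.999, 0.038, -0.001], [0.038, 0.999, 0.001], [0.001, 0.001, -1.0]]
wrist_force: [0.2, 0.4, 0.7]
gripper_width: 1.002
```

Request:
{"api": "arm_command", "payload": {"rows": [{"fingers": 100, "travel": [0, 0, 0.4], "roll": 0}, {"fingers": 100, "travel": [0, 0, 0.8], "roll": 0}, {"fingers": 100, "travel": [0, 0, 1.1], "roll": 0}, {"fingers": 100, "travel": [0, 0, 1.1], "roll": 0}]}}

```text
time_s: 6.6
tcp_pos: [0.4299, -0.3555, 0.0112]
ee_rot: [[-0.999, 0.038, -0.001], [0.038, 0.999, 0.001], [0.001, 0.001, -1.0]]
wrist_force: [0.2, -0.1, 1.1]
gripper_width: 1.003
```

Request:
{"api": "arm_command", "payload": {"rows": [{"fingers": 80, "travel": [0, 0, 0], "roll": 0}, {"fingers": 75, "travel": [0, 0, 0], "roll": 0}, {"fingers": 70, "travel": [0, 0, 0], "roll": 0}, {"fingers": 60, "travel": [0, 0, 0], "roll": 0}, {"fingers": 50, "travel": [0, 0, 0], "roll": 0}, {"fingers": 50, "travel": [0, 0, 0], "roll": 0}, {"fingers": 50, "travel": [0, 0, 0], "roll": 0}]}}

```text
time_s: 7.3
tcp_pos: [0.4303, -0.3556, 0.0119]
ee_rot: [[-0.999, 0.038, -0.0], [0.038, 0.999, 0.0], [0.0, 0.0, -1.0]]
wrist_force: [-0.7, 1.3, 2.6]
gripper_width: 0.69
```

Gripped at 0.69, i.e. 60 mm. Lifting straight up.

Request:
{"api": "arm_command", "payload": {"rows": [{"fingers": 40, "travel": [0, 0, -0.3], "roll": 0}, {"fingers": 40, "travel": [0, 0, -0.8], "roll": 0}, {"fingers": 40, "travel": [0, 0, -1.6], "roll": 0}, {"fingers": 40, "travel": [0, 0, -2.6], "roll": 0}, {"fingers": 40, "travel": [0, 0, -4], "roll": 0}, {"fingers": 40, "travel": [0, 0, -6], "roll": 0}, {"fingers": 40, "travel": [0, 0, -9], "roll": 0}, {"fingers": 40, "travel": [0, 0, -12], "roll": 0}, {"fingers": 40, "travel": [0, 0, -14], "roll": 0}, {"fingers": 40, "travel": [0, 0, -14], "roll": 0}]}}

```text
time_s: 8.3
tcp_pos: [0.4323, -0.3569, 0.156]
ee_rot: [[-0.999, 0.038, 0.008], [0.038, 0.999, -0.004], [-0.008, -0.004, -1.0]]
wrist_force: [0.4, -0.3, -1.3]
gripper_width: 0.687
```

```bash
python3 - <<'E'
from m import *
s=sense(); R=np.array(s["ee_rot"]);t=np.array(s["tcp_pos"]); print(t,s["gripper_width"],s["wrist_force"],np.round(s["joints"],1))
p,d=capture("top"); W=cloud("top",d); Z=W[...,2]; g=p.max(2).astype(int)
m=(np.hypot(W[...,0]-.44,W[...,1]-.377)<.12)&(g<70)&(Z<.03)&(d>0)
m=cv2.morphologyEx(m.astype(np.uint8),cv2.MORPH_OPEN,np.ones((3,3)))>0; print("mat",rect(W[m]))
q,e=capture("wrist"); V=(cloud("wrist",e,s)-t)@R*1000
# block in hand
k=(q.min(2)>60)&(abs(V[...,0])<40)&(abs(V[...,1])<40)&(V[...,2]>-60)&(V[...,2]<30)&(e>0)
print("block in tool",k.sum(),np.percentile(V[k],[1,50,99],axis=0).round(1).tolist())
E
```

```text
[ 0.43233441 -0.35689086  0.15601688] 0.6865609803641525 [ 0.42039225 -0.29500668 -1.29353951] [-22.9  17.6 -12.9   0.1 -59.  -69.2]
mat (array([438.8, 376.9]), array([140.7, 113.2], dtype=float32), 11.65)
block in tool 4669 [[-15.2, -30.3, -52.8], [11.6, -2.2, -51.0], [14.2, 28.4, -21.1]]
```

Block is in hand (underside at tool z ≈ -20). Now across to the mat.

Request:
{"api": "arm_command", "payload": {"rows": [{"fingers": 40, "travel": [0, 2, 0], "roll": 0}, {"fingers": 40, "travel": [0.2, 6, 0], "roll": 0}, {"fingers": 40, "travel": [0.4, 10.5, 0], "roll": 0}, {"fingers": 40, "travel": [0.6, 15, 0], "roll": 0}, {"fingers": 40, "travel": [0.7, 19.5, 0], "roll": 0}, {"fingers": 40, "travel": [0.8, 24, 0], "roll": 0}, {"fingers": 40, "travel": [0.9, 28.5, 0], "roll": 0}, {"fingers": 40, "travel": [1.0, 33, 0], "roll": 0}, {"fingers": 40, "travel": [1.1, 37.5, 0], "roll": 0}, {"fingers": 40, "travel": [1.2, 42, 0], "roll": 0}]}}

```text
time_s: 9.4
tcp_pos: [0.4329, 0.0658, 0.1503]
ee_rot: [[-0.999, 0.038, -0.003], [0.038, 0.999, -0.001], [0.003, -0.001, -1.0]]
wrist_force: [1.0, -1.1, -1.6]
gripper_width: 0.684
```

Request:
{"api": "arm_command", "payload": {"rows": [{"fingers": 40, "travel": [0.2, 4.5, 0], "roll": -8}, {"fingers": 40, "travel": [0.3, 9, 0], "roll": -16}, {"fingers": 40, "travel": [0.4, 13.5, 0], "roll": -24}, {"fingers": 40, "travel": [0.5, 18, 0], "roll": -32}, {"fingers": 40, "travel": [0.6, 22.5, 0], "roll": -40}, {"fingers": 40, "travel": [0.7, 26, 0], "roll": -48}, {"fingers": 40, "travel": [0.8, 29, 0], "roll": -56}, {"fingers": 40, "travel": [0.8, 31, 0], "roll": -64}, {"fingers": 40, "travel": [0.8, 31.3, 0], "roll": -72}, {"fingers": 40, "travel": [0.8, 31.3, 0], "roll": -80}]}}

```text
time_s: 10.4
tcp_pos: [0.4373, 0.3776, 0.1491]
ee_rot: [[-0.205, -0.979, -0.003], [-0.979, 0.205, -0.004], [0.004, 0.002, -1.0]]
wrist_force: [-0.6, -0.9, -1.6]
gripper_width: 0.684
```

Request:
{"api": "arm_command", "payload": {"rows": [{"fingers": 40, "travel": [0, 0, 0], "roll": -8}, {"fingers": 40, "travel": [0, 0, 0], "roll": -14}, {"fingers": 40, "travel": [0, 0, 0], "roll": -17}, {"fingers": 40, "travel": [0, 0, 0], "roll": -17}, {"fingers": 40, "travel": [0, 0, 0], "roll": -17}]}}

```text
time_s: 10.9
tcp_pos: [0.4378, 0.3769, 0.1503]
ee_rot: [[0.082, -0.997, -0.002], [-0.997, -0.082, -0.002], [0.002, 0.002, -1.0]]
wrist_force: [-0.9, 0.2, -1.9]
gripper_width: 0.683
```

```bash
python3 - <<'E'
from m import *
s=sense(); R=np.array(s["ee_rot"]);t=np.array(s["tcp_pos"]); print(t,s["gripper_width"],s["wrist_force"],np.round(s["joints"],1))
q,e=capture("wrist"); save("pics/w4.png",q); C=cloud("wrist",e,s);V=(C-t)@R*1000
k=(q.min(2)>60)&(abs(V[...,0])<40)&(abs(V[...,1])<40)&(V[...,2]>-60)&(V[...,2]<30)&(e>0)
print("block in tool",k.sum(),np.percentile(V[k],[1,50,99],axis=0).round(1).tolist())
m=(q.max(2)<60)&(abs(C[...,2])<.02)&(e>0); print("mat",m.sum(),rect(C[m]),np.median(C[m][:,2]))
E
```

```text
[0.43780202 0.37693366 0.1503316 ] 0.6829858943163047 [-0.94118407  0.17488108 -1.85191999] [ 56.8  19.8 -10.4  -0.  -59.9 -52. ]
block in tool 4567 [[-13.9, -29.4, -52.7], [12.8, -1.1, -51.0], [15.7, 29.5, -22.7]]
mat 8459 (array([513. , 325.6]), array([367.8, 240.2], dtype=float32), 9.66) 0.004482424034957633
```

Request:
{"api": "arm_command", "payload": {"rows": [{"fingers": 40, "travel": [0, 0, 2], "roll": 0}, {"fingers": 40, "travel": [0, 0, 5], "roll": 0}, {"fingers": 40, "travel": [0, 0, 8], "roll": 0}, {"fingers": 40, "travel": [0, 0, 11], "roll": 0}, {"fingers": 40, "travel": [0, 0, 13], "roll": 0}, {"fingers": 40, "travel": [0, 0, 14], "roll": 0}, {"fingers": 40, "travel": [0, 0, 15], "roll": 0}, {"fingers": 40, "travel": [0, 0, 15.5], "roll": 0}, {"fingers": 40, "travel": [0, 0, 15.8], "roll": 0}, {"fingers": 40, "travel": [0, 0, 15.8], "roll": 0}]}}

```text
time_s: 11.95
tcp_pos: [0.4385, 0.3778, -0.0059]
ee_rot: [[0.084, -0.996, 0.0], [-0.996, -0.084, 0.001], [-0.001, -0.001, -1.0]]
wrist_force: [0.5, -0.7, -1.6]
gripper_width: 0.683
```

Request:
{"api": "arm_command", "payload": {"rows": [{"fingers": 40, "travel": [0, 0, 0.2], "roll": 0}, {"fingers": 40, "travel": [0, 0, 0.4], "roll": 0}, {"fingers": 40, "travel": [0, 0, 0.4], "roll": 0}]}}

```text
time_s: 12.25
tcp_pos: [0.4383, 0.3775, -0.0102]
ee_rot: [[0.084, -0.996, -0.0], [-0.996, -0.084, 0.0], [-0.0, -0.0, -1.0]]
wrist_force: [0.4, 0.2, -1.2]
gripper_width: 0.687
```

Request:
{"api": "arm_command", "payload": {"rows": [{"fingers": 40, "travel": [0, 0, 0.2], "roll": 0}, {"fingers": 40, "travel": [0, 0, 0.3], "roll": 0}, {"fingers": 40, "travel": [0, 0, 0.3], "roll": 0}]}}

```text
time_s: 12.55
tcp_pos: [0.4382, 0.3775, -0.0134]
ee_rot: [[0.084, -0.996, -0.0], [-0.996, -0.084, -0.0], [0.0, 0.0, -1.0]]
wrist_force: [-0.5, -0.5, -2.2]
gripper_width: 0.686
```

Request:
{"api": "arm_command", "payload": {"rows": [{"fingers": 40, "travel": [0, 0, 0.1], "roll": 0}, {"fingers": 40, "travel": [0, 0, 0.2], "roll": 0}, {"fingers": 40, "travel": [0, 0, 0.2], "roll": 0}]}}

```text
time_s: 12.85
tcp_pos: [0.4384, 0.3777, -0.0151]
ee_rot: [[0.084, -0.996, 0.0], [-0.996, -0.084, 0.0], [-0.0, -0.0, -1.0]]
wrist_force: [0.3, 0.2, -1.0]
gripper_width: 0.688
```

Request:
{"api": "arm_command", "payload": {"rows": [{"fingers": 40, "travel": [0, 0, 0.1], "roll": 0}, {"fingers": 40, "travel": [0, 0, 0.1], "roll": 0}, {"fingers": 40, "travel": [0, 0, 0.2], "roll": 0}, {"fingers": 40, "travel": [0, 0, 0.2], "roll": 0}]}}

```text
time_s: 13.25
tcp_pos: [0.4384, 0.3777, -0.0152]
ee_rot: [[0.084, -0.996, 0.001], [-0.996, -0.084, 0.0], [-0.0, -0.001, -1.0]]
wrist_force: [-2.8, -0.8, 10.9]
gripper_width: 0.689
```

Contact (+11 N) at tcp_z = -0.015. Ease off, release and rise.

Request:
{"api": "arm_command", "payload": {"rows": [{"fingers": 40, "travel": [0, 0, -0.1], "roll": 0}, {"fingers": 70, "travel": [0, 0, -0.1], "roll": 0}, {"fingers": 85, "travel": [0, 0, -0.1], "roll": 0}, {"fingers": 100, "travel": [0, 0, -0.1], "roll": 0}, {"fingers": 100, "travel": [0, 0, -0.1], "roll": 0}, {"fingers": 100, "travel": [0, 0, -0.1], "roll": 0}, {"fingers": 100, "travel": [0, 0, -0.1], "roll": 0}, {"fingers": 100, "travel": [0, 0, -0.1], "roll": 0}, {"fingers": 100, "travel": [0, 0, -0.1], "roll": 0}]}}

```text
time_s: 14.15
tcp_pos: [0.4383, 0.3776, -0.0163]
ee_rot: [[0.084, -0.996, -0.0], [-0.996, -0.084, 0.0], [-0.0, 0.0, -1.0]]
wrist_force: [-0.0, 0.2, -0.4]
gripper_width: 0.995
```

Request:
{"api": "arm_command", "payload": {"rows": [{"fingers": 100, "travel": [0, 0, -1], "roll": 0}, {"fingers": 100, "travel": [0, 0, -3], "roll": 0}, {"fingers": 100, "travel": [0, 0, -6], "roll": 0}, {"fingers": 100, "travel": [0, 0, -10], "roll": 8}, {"fingers": 100, "travel": [0, 0, -14], "roll": 16}, {"fingers": 100, "travel": [0, 0, -16.5], "roll": 24}, {"fingers": 100, "travel": [0, 0, -16.5], "roll": 32}, {"fingers": 100, "travel": [0, 0, -16.5], "roll": 40}, {"fingers": 100, "travel": [0, 0, -16.5], "roll": 48}, {"fingers": 100, "travel": [0, 0, -16.5], "roll": 56}]}}

```text
time_s: 15.15
tcp_pos: [0.4383, 0.3775, 0.1498]
ee_rot: [[-0.783, -0.622, 0.001], [-0.622, 0.783, 0.001], [-0.001, 0.0, -1.0]]
wrist_force: [-0.9, -0.1, -0.5]
gripper_width: 1.001
```

Request:
{"api": "arm_command", "payload": {"rows": [{"fingers": 100, "travel": [0, 0, 0], "roll": 8}, {"fingers": 100, "travel": [0, 0, 0], "roll": 16}, {"fingers": 100, "travel": [0, 0, 0], "roll": 24}, {"fingers": 100, "travel": [0, 0, 0], "roll": 30}, {"fingers": 100, "travel": [0, 0, 0], "roll": 34}, {"fingers": 100, "travel": [0, 0, 0], "roll": 34}, {"fingers": 100, "travel": [0, 0, 0], "roll": 34}]}}

```text
time_s: 15.85
tcp_pos: [0.4384, 0.3775, 0.1493]
ee_rot: [[-0.996, -0.085, 0.0], [-0.085, 0.996, 0.001], [-0.0, 0.001, -1.0]]
wrist_force: [0.1, 0.1, 0.2]
gripper_width: 1.0
```

```bash
python3 - <<'E'
from m import *
s=sense(); R=np.array(s["ee_rot"]);t=np.array(s["tcp_pos"]); print(s["time_s"],t,s["gripper_width"],np.round(R[:,1],3),s["wrist_force"],np.round(s["joints"],1))
for n in("wrist","top","scene"):
    q,e=capture(n); C=cloud(n,e,s)
    k=(np.hypot(C[...,0]-.438,C[...,1]-.377)<.05)&(e>0)&(C[...,2]>.028)&(C[...,2]<.05)
    k=cv2.morphologyEx(k.astype(np.uint8),cv2.MORPH_OPEN,np.ones((2,2)))>0
    if k.any(): print(n,k.sum(),rect(C[k]),np.median(C[k][:,2]))
    if n=="wrist": save("pics/w5.png",q)
    if n=="top":
        f=(e>0)&(C[...,2]>.056)&(C[...,2]<.07)&(abs(C[...,1])<.2)&(abs(C[...,0]-.467)<.05); print("front",rect(C[f]))
E
```

```text
15.85 [0.43835685 0.37754281 0.14930967] 0.9997949828937034 [-0.085  0.996  0.001] [0.06737428 0.10059603 0.23370229] [  56.8   19.9  -10.5    0.   -59.6 -141.9]
wrist 1643 (array([422.8, 378.6]), array([114.2,  32.1], dtype=float32), 4.31) 0.036379727141520934
top 42 (array([413.4, 378. ]), array([32.7, 10.6], dtype=float32), 89.99) 0.032651561618738945
front (array([466.5,  -1. ]), array([274.5,  12.9], dtype=float32), 94.86)
scene 129 (array([440.2, 390.5]), array([60.2, 59.1], dtype=float32), 104.34) 0.033684371736155905
```

View pics/w5.png

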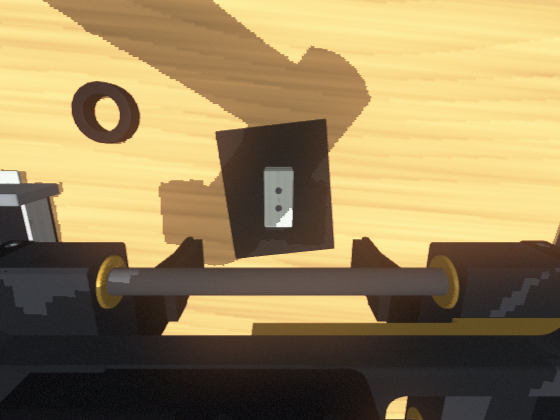

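Wrist view: block upright on the mat at (279,197), lengthwise between the open fingers. Take it by the long sides.

Request:
{"api": "arm_command", "payload": {"rows": [{"fingers": 100, "travel": [0, 0, 2], "roll": 0}, {"fingers": 100, "travel": [0, 0, 5], "roll": 0}, {"fingers": 100, "travel": [0, 0, 8], "roll": 0}, {"fingers": 100, "travel": [0, 0, 11], "roll": 0}, {"fingers": 100, "travel": [0, 0, 13], "roll": 0}, {"fingers": 100, "travel": [0, 0, 14.5], "roll": 0}, {"fingers": 100, "travel": [0, 0, 15.5], "roll": 0}, {"fingers": 100, "travel": [0, 0, 16.2], "roll": 0}, {"fingers": 100, "travel": [0, 0, 16.2], "roll": 0}, {"fingers": 100, "travel": [0, 0, 16.2], "roll": 0}]}}

```text
time_s: 17.0
tcp_pos: [0.4387, 0.378, -0.0127]
ee_rot: [[-0.996, -0.084, 0.001], [-0.084, 0.996, 0.001], [-0.001, 0.001, -1.0]]
wrist_force: [-1.3, 0.0, 0.4]
gripper_width: 1.0
```

Request:
{"api": "arm_command", "payload": {"rows": [{"fingers": 70, "travel": [0, 0, 0], "roll": 0}, {"fingers": 50, "travel": [0, 0, 0], "roll": 0}, {"fingers": 40, "travel": [0, 0, 0], "roll": 0}, {"fingers": 30, "travel": [0, 0, 0], "roll": 0}, {"fingers": 20, "travel": [0, 0, 0], "roll": 0}, {"fingers": 10, "travel": [0, 0, 0], "roll": 0}, {"fingers": 10, "travel": [0, 0, 0], "roll": 0}, {"fingers": 10, "travel": [0, 0, 0], "roll": 0}, {"fingers": 10, "travel": [0, 0, 0], "roll": 0}]}}

```text
time_s: 17.9
tcp_pos: [0.4384, 0.3777, -0.0133]
ee_rot: [[-0.996, -0.084, 0.0], [-0.084, 0.996, 0.0], [-0.0, 0.0, -1.0]]
wrist_force: [1.0, -0.1, 0.7]
gripper_width: 0.34
```

Request:
{"api": "arm_command", "payload": {"rows": [{"fingers": 10, "travel": [0, 0, -0.5], "roll": 0}, {"fingers": 10, "travel": [0, 0, -1.5], "roll": 0}, {"fingers": 10, "travel": [0, 0, -4], "roll": 0}, {"fingers": 10, "travel": [0, 0, -8], "roll": 0}, {"fingers": 10, "travel": [0, 0, -12], "roll": 0}, {"fingers": 10, "travel": [0, 0, -15], "roll": 0}, {"fingers": 10, "travel": [0, 0, -16.5], "roll": 0}, {"fingers": 10, "travel": [0, 0, -16.5], "roll": 0}]}}

```text
time_s: 18.7
tcp_pos: [0.4394, 0.3788, 0.1554]
ee_rot: [[-0.996, -0.084, 0.004], [-0.084, 0.996, 0.005], [-0.005, 0.005, -1.0]]
wrist_force: [-0.3, -0.7, -2.4]
gripper_width: 0.342
```

Held by the long sides (0.34 → 29.7 mm). Moving over the pocket for a close look.

Request:
{"api": "arm_command", "payload": {"rows": [{"fingers": 10, "travel": [-0.2, -2, 0], "roll": 0}, {"fingers": 10, "travel": [-0.6, -6, 0], "roll": 0}, {"fingers": 10, "travel": [-1, -10, 0], "roll": 0}, {"fingers": 10, "travel": [-1.4, -14, 0], "roll": 0}, {"fingers": 10, "travel": [-1.8, -18, 0], "roll": 0}, {"fingers": 10, "travel": [-2.2, -22, 0], "roll": 0}, {"fingers": 10, "travel": [-2.6, -26, 0], "roll": 0}, {"fingers": 10, "travel": [-3, -30, 0], "roll": 0}, {"fingers": 10, "travel": [-3.3, -33, 0], "roll": 0}, {"fingers": 10, "travel": [-3.4, -34.1, 0], "roll": 0}]}}

```text
time_s: 19.7
tcp_pos: [0.4992, 0.0373, 0.1502]
ee_rot: [[-0.997, -0.08, -0.004], [-0.08, 0.997, -0.001], [0.004, -0.001, -1.0]]
wrist_force: [0.5, 0.2, -1.4]
gripper_width: 0.34
```

Request:
{"api": "arm_command", "payload": {"rows": [{"fingers": 10, "travel": [0, 0, 0], "roll": 0}, {"fingers": 10, "travel": [0, 0, 0], "roll": 0}]}}

```text
time_s: 19.9
tcp_pos: [0.5002, 0.0406, 0.1511]
ee_rot: [[-0.997, -0.083, -0.001], [-0.083, 0.997, -0.0], [0.001, -0.0, -1.0]]
wrist_force: [0.9, 0.7, -1.9]
gripper_width: 0.347
```

```bash
python3 - <<'E'
from m import *
s=sense(); R=np.array(s["ee_rot"]);t=np.array(s["tcp_pos"]); print(s["time_s"],t.round(4),R.round(3).tolist(),s["gripper_width"])
q,e=capture("wrist"); C=cloud("wrist",e,s); V=(C-t)@R*1000; np.savez("w6.npz",q=q,C=C,V=V,e=e)
k=(q.min(2)>60)&(abs(V[...,0])<40)&(abs(V[...,1])<25)&(V[...,2]>-60)&(V[...,2]<0)&(e>0)
print("block in tool",k.sum(),np.percentile(V[k],[1,50,99],axis=0).round(1).tolist())
f=(e>0)&(C[...,2]>.054)&(C[...,2]<.072)&(abs(C[...,0]-.467)<.035); print("front",rect(C[f]),np.median(C[f][:,2]))
w=(q.min(2)>120)&(abs(C[...,2]-.012)<.008)&(np.hypot(C[...,0]-.5,C[...,1]-.04)<.045)&(e>0); print("white",w.sum(),w.any() and rect(C[w]),np.median(C[w][:,2]) if w.any() else 0)
save("pics/w6.png",cv2.resize(q[60:340,100:460],(720,560),interpolation=cv2.INTER_CUBIC))
E
```

```text
19.9 [0.5002 0.0406 0.1511] [[-0.997, -0.083, -0.001], [-0.083, 0.997, -0.0], [0.001, -0.0, -1.0]] 0.34673049725366134
block in tool 5332 [[-27.2, -15.8, -51.0], [14.7, -1.2, -49.6], [30.2, 13.5, -21.7]]
front (array([463.8,  -3. ]), array([275.6,  12. ], dtype=float32), 94.83) 0.06541466872125412
white 924 (array([491.7,  37.6]), array([40.2, 35.9], dtype=float32), 94.86) 0.013735992927081275
```

View pics/w6.png

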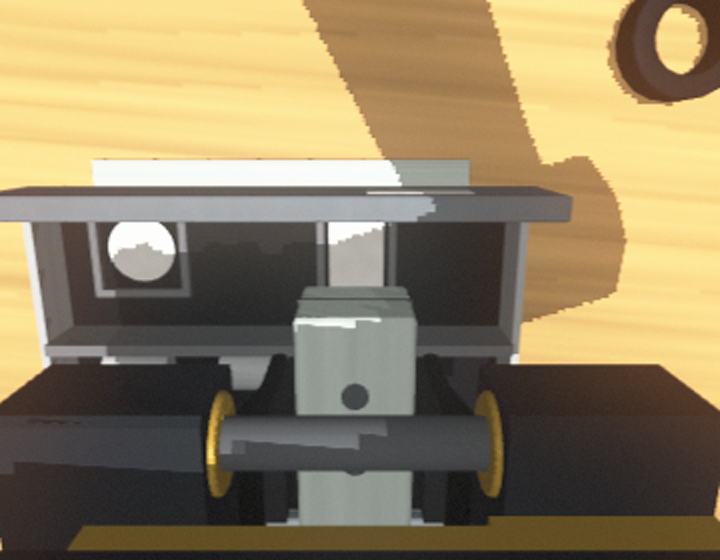

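Wrist view: the pocket's white strip shows between its ribs at crop (355,250), just behind the front, with the held block in front of it. The cameras differ by 2–3 mm, so I'll drop low, offset away from the front, and compare block and pocket at close depth.

Request:
{"api": "arm_command", "payload": {"rows": [{"fingers": 10, "travel": [-1, 0, 1], "roll": 0}, {"fingers": 10, "travel": [-2, 0, 3], "roll": 0}, {"fingers": 10, "travel": [-3, 0, 5.5], "roll": 0}, {"fingers": 10, "travel": [-4, 0, 7.5], "roll": 0}, {"fingers": 10, "travel": [-4, 0, 9], "roll": 0}, {"fingers": 10, "travel": [-4, 0, 10], "roll": 0}, {"fingers": 10, "travel": [-4, 0, 10], "roll": 0}, {"fingers": 10, "travel": [-4, 0, 10], "roll": 0}]}}

```text
time_s: 20.75
tcp_pos: [0.5411, 0.0444, 0.0519]
ee_rot: [[-0.996, -0.085, 0.0], [-0.085, 0.996, -0.0], [-0.0, -0.0, -1.0]]
wrist_force: [-0.7, 0.4, -0.3]
gripper_width: 0.343
```

```bash
python3 - <<'E'
from m import *
s=sense(); R=np.array(s["ee_rot"]);t=np.array(s["tcp_pos"]); print(s["time_s"],t.round(4),R.round(3).tolist(),s["wrist_force"])
q,e=capture("wrist"); C=cloud("wrist",e,s); V=(C-t)@R*1000; np.savez("w7.npz",q=q,C=C,V=V,e=e)
k=(q.min(2)>60)&(abs(V[...,0])<40)&(abs(V[...,1])<25)&(V[...,2]>-60)&(V[...,2]<-15)&(e>0)
print("block in tool",k.sum(),np.percentile(V[k],[1,50,99],axis=0).round(1).tolist())
f=(e>0)&(C[...,2]>.054)&(C[...,2]<.072)&(abs(C[...,0]-.467)<.035); print("front",rect(C[f]),np.median(C[f][:,2]))
save("pics/w7.png",cv2.resize(q[60:340,100:460],(720,560),interpolation=cv2.INTER_CUBIC))
E
```

```text
20.75 [0.5411 0.0444 0.0519] [[-0.996, -0.085, 0.0], [-0.085, 0.996, -0.0], [-0.0, -0.0, -1.0]] [-0.67439545  0.42859143 -0.32176901]
block in tool 5341 [[-27.2, -15.8, -51.1], [14.8, -1.2, -49.6], [30.2, 13.7, -21.8]]
front (array([463.3,   8.1]), array([253.6,  12.1], dtype=float32), 94.77) 0.06544746433905711
```

View pics/w7.png

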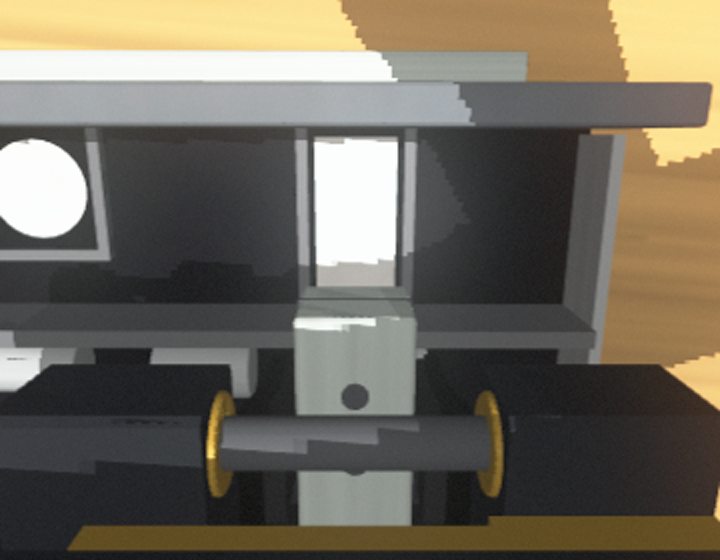

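```bash
python3 - <<'E'
from m import *
D=np.load("w7.npz"); q,V,C=D["q"],D["V"],D["C"]
c,f=K("wrist"); M=np.array(c["mount"]); t=np.array([.5411,.0444,.0519])
def ray(u,v,ztool): # tool mm at plane
    r=M[:3,:3]@np.array([(u-c["cx"])/f,(v-c["cy"])/f,1]); o=M[:3,3]; k=(ztool-o[2])/r[2]; return (o+k*r)*1000
for row in (135,150,165,180):
    g=q[row].astype(int).mean(1); print(row,g[244:314].astype(int).tolist())
zr=.0519-.017; zf=.0519-.012
for u in (248,249,254,255,302,303,308,309): print(u,[ray(u,r,zr)[:2].round(1).tolist() for r in(140,180)],V[160,u].round(0))
for r in (214,222,230): print(r,q[r].astype(int).mean(1)[242:314].astype(int).tolist())
E
```

```text
135 [75, 79, 78, 109, 154, 174, 172, 174, 175, 142, 82, 81, 83, 221, 252, 252, 252, 252, 252, 252, 252, 253, 252, 252, 252, 252, 252, 252, 252, 252, 252, 252, 252, 252, 252, 252, 252, 252, 252, 252, 252, 252, 252, 252, 252, 252, 252, 252, 252, 252, 252, 252, 252, 252, 230, 88, 87, 84, 139, 179, 179, 179, 179, 160, 114, 84, 83, 82, 83, 81]
150 [74, 76, 77, 80, 133, 172, 170, 172, 171, 147, 93, 81, 81, 186, 248, 252, 252, 252, 252, 252, 252, 252, 252, 252, 252, 252, 252, 252, 252, 252, 252, 252, 252, 252, 252, 252, 252, 252, 252, 252, 252, 252, 252, 252, 252, 252, 252, 252, 252, 252, 252, 252, 252, 249, 195, 88, 83, 94, 146, 176, 177, 178, 176, 149, 94, 83, 83, 83, 82, 82]
165 [73, 70, 74, 74, 128, 170, 171, 170, 168, 150, 108, 78, 76, 180, 246, 252, 252, 252, 252, 252, 252, 252, 252, 252, 252, 252, 252, 252, 252, 252, 252, 252, 252, 252, 252, 252, 252, 252, 252, 252, 252, 252, 252, 252, 252, 252, 252, 252, 252, 252, 252, 252, 252, 242, 151, 82, 78, 120, 162, 174, 175, 174, 163, 125, 85, 83, 83, 81, 82, 81]
180 [70, 67, 71, 71, 91, 134, 167, 166, 167, 156, 120, 77, 77, 138, 236, 252, 2
[... 1016 characters left out ...]
70, 71, 71, 118, 198, 237, 246, 248, 247, 246, 245, 245, 244, 244, 245, 245, 244, 246, 246, 247, 248, 248, 247, 244, 240, 239, 239, 227, 204, 201, 201, 186, 166, 165, 166, 167, 168, 187, 202, 215, 224, 231, 238, 242, 224, 152, 151, 150, 150, 152, 150, 152, 153, 154, 153, 153, 151, 153, 152, 153, 153, 154, 150, 144, 132, 104, 72, 75, 72, 71, 70]
230 [91, 91, 91, 90, 98, 123, 146, 152, 155, 156, 153, 151, 150, 150, 150, 150, 151, 150, 151, 154, 154, 156, 155, 155, 154, 154, 154, 154, 155, 155, 151, 151, 149, 148, 147, 146, 151, 151, 153, 152, 152, 152, 152, 151, 154, 152, 153, 150, 151, 150, 150, 151, 150, 154, 152, 152, 152, 151, 149, 152, 152, 150, 152, 149, 141, 123, 98, 90, 93, 92, 90, 92]
```

Pocket centre is at tool y = -0.9 mm and the block's at -1.05 mm, so they're laterally aligned. Lengthwise it needs +41 mm toward the front. Moving over and going down in steps.

Request:
{"api": "arm_command", "payload": {"rows": [{"fingers": 10, "travel": [1, 0, 0], "roll": 0}, {"fingers": 10, "travel": [2.5, 0, 0], "roll": 0}, {"fingers": 10, "travel": [3.6, 0, 0], "roll": 0}, {"fingers": 10, "travel": [4.1, 0, 0], "roll": 0}, {"fingers": 10, "travel": [4.1, 0, 0], "roll": 0}, {"fingers": 10, "travel": [4.1, 0, 0], "roll": 0}, {"fingers": 10, "travel": [4.1, 0, 0.4], "roll": 0}, {"fingers": 10, "travel": [4.1, 0, 0.8], "roll": 0}, {"fingers": 10, "travel": [4.1, 0, 1.2], "roll": 0}, {"fingers": 10, "travel": [4.1, 0, 1.2], "roll": 0}]}}

```text
time_s: 21.8
tcp_pos: [0.4993, 0.0403, 0.0388]
ee_rot: [[-0.997, -0.084, -0.002], [-0.084, 0.997, -0.001], [0.002, -0.0, -1.0]]
wrist_force: [-0.1, 1.0, -1.9]
gripper_width: 0.343
```

```bash
python3 - <<'E'
from m import *
s=sense(); R=np.array(s["ee_rot"]);t=np.array(s["tcp_pos"]); print(s["time_s"],t.round(4),R.round(3).tolist(),np.round(s["wrist_force"],1))
q,e=capture("wrist"); C=cloud("wrist",e,s); V=(C-t)@R*1000
print("block end",[V[r,278].round(1).tolist() for r in range(190,236,4)])
g=q.astype(int).mean(2)
print("col278",g[160:236,278].astype(int).tolist())
E
```

```text
21.8 [0.4993 0.0403 0.0388] [[-0.997, -0.084, -0.002], [-0.084, 0.997, -0.001], [0.002, -0.0, -1.0]] [-0.1  1.  -1.9]
block end [[38.9, -0.7, -26.2], [36.8, -0.7, -26.8], [34.4, -0.7, -26.1], [19.1, -0.6, 25.5], [30.1, -0.7, -27.3], [29.9, -0.7, -34.8], [29.9, -0.7, -42.1], [29.4, -0.7, -47.4], [28.2, -0.7, -49.8], [26.1, -0.7, -49.7], [23.9, -0.7, -49.2], [22.2, -0.7, -50.3]]
col278 [250, 249, 249, 249, 248, 248, 248, 225, 121, 97, 95, 97, 97, 95, 93, 96, 97, 94, 95, 94, 124, 157, 166, 174, 173, 172, 172, 170, 171, 170, 170, 172, 173, 172, 172, 170, 170, 170, 170, 167, 145, 141, 170, 137, 125, 124, 114, 112, 110, 82, 118, 123, 122, 122, 123, 123, 112, 112, 151, 225, 237, 242, 166, 149, 150, 148, 149, 150, 149, 149, 149, 148, 148, 147, 148, 149]
```

The gap to the front is 3.3 mm (nominal 3.0). Lowering.

Request:
{"api": "arm_command", "payload": {"rows": [{"fingers": 10, "travel": [0, 0, 0.7], "roll": 0}, {"fingers": 10, "travel": [0, 0, 1.4], "roll": 0}, {"fingers": 10, "travel": [0, 0, 2.1], "roll": 0}, {"fingers": 10, "travel": [0, 0, 2.7], "roll": 0}, {"fingers": 10, "travel": [0, 0, 3.2], "roll": 0}, {"fingers": 10, "travel": [0, 0, 3.5], "roll": 0}, {"fingers": 10, "travel": [0, 0, 3.5], "roll": 0}, {"fingers": 10, "travel": [0, 0, 3.5], "roll": 0}]}}

```text
time_s: 22.65
tcp_pos: [0.5, 0.0406, 0.0048]
ee_rot: [[-0.996, -0.084, 0.0], [-0.084, 0.996, 0.0], [-0.0, -0.0, -1.0]]
wrist_force: [0.2, 0.3, -1.4]
gripper_width: 0.338
```

Request:
{"api": "arm_command", "payload": {"rows": [{"fingers": 10, "travel": [0, 0, 0.2], "roll": 0}, {"fingers": 10, "travel": [0, 0, 0.4], "roll": 0}, {"fingers": 10, "travel": [0, 0, 0.4], "roll": 0}]}}

```text
time_s: 22.95
tcp_pos: [0.4996, 0.0405, 0.0006]
ee_rot: [[-0.996, -0.084, -0.0], [-0.084, 0.996, -0.0], [0.0, -0.0, -1.0]]
wrist_force: [-0.4, -0.2, -1.5]
gripper_width: 0.342
```

Request:
{"api": "arm_command", "payload": {"rows": [{"fingers": 10, "travel": [0, 0, 0.1], "roll": 0}, {"fingers": 10, "travel": [0, 0, 0.2], "roll": 0}, {"fingers": 10, "travel": [0, 0, 0.3], "roll": 0}, {"fingers": 10, "travel": [0, 0, 0.3], "roll": 0}]}}

```text
time_s: 23.35
tcp_pos: [0.4997, 0.0405, -0.0024]
ee_rot: [[-0.996, -0.084, -0.0], [-0.084, 0.996, -0.0], [0.0, -0.0, -1.0]]
wrist_force: [0.4, -0.2, -1.6]
gripper_width: 0.341
```

Request:
{"api": "arm_command", "payload": {"rows": [{"fingers": 10, "travel": [0, 0, 0.1], "roll": 0}, {"fingers": 10, "travel": [0, 0, 0.2], "roll": 0}, {"fingers": 10, "travel": [0, 0, 0.2], "roll": 0}]}}

```text
time_s: 23.65
tcp_pos: [0.4999, 0.0405, -0.0043]
ee_rot: [[-0.996, -0.084, 0.0], [-0.084, 0.996, 0.0], [-0.0, 0.0, -1.0]]
wrist_force: [-0.6, 0.4, -1.0]
gripper_width: 0.343
```

Request:
{"api": "arm_command", "payload": {"rows": [{"fingers": 10, "travel": [0, 0, 0.1], "roll": 0}, {"fingers": 10, "travel": [0, 0, 0.1], "roll": 0}, {"fingers": 10, "travel": [0, 0, 0.1], "roll": 0}]}}

```text
time_s: 23.95
tcp_pos: [0.5008, 0.0407, -0.0044]
ee_rot: [[-0.996, -0.085, 0.002], [-0.085, 0.996, 0.0], [-0.002, 0.0, -1.0]]
wrist_force: [-0.8, -1.2, 5.4]
gripper_width: 0.344
```

Request:
{"api": "arm_command", "payload": {"rows": [{"fingers": 40, "travel": [0, 0, 0], "roll": 0}, {"fingers": 50, "travel": [0, 0, 0], "roll": 0}, {"fingers": 60, "travel": [0, 0, 0], "roll": 0}, {"fingers": 65, "travel": [0, 0, 0], "roll": 0}, {"fingers": 65, "travel": [0, 0, 0], "roll": 0}, {"fingers": 65, "travel": [0, 0, 0], "roll": 0}, {"fingers": 65, "travel": [0, 0, 0], "roll": 0}]}}

```text
time_s: 24.65
tcp_pos: [0.4998, 0.0405, -0.0053]
ee_rot: [[-0.996, -0.084, -0.0], [-0.084, 0.996, -0.0], [0.0, -0.0, -1.0]]
wrist_force: [-0.0, -0.5, -0.2]
gripper_width: 0.641
```

Request:
{"api": "arm_command", "payload": {"rows": [{"fingers": 65, "travel": [0, 0, -1], "roll": 0}, {"fingers": 65, "travel": [0, 0, -3], "roll": 0}, {"fingers": 65, "travel": [0, 0, -6], "roll": 0}, {"fingers": 65, "travel": [0, 0, -10], "roll": 0}, {"fingers": 65, "travel": [0, 0, -14], "roll": 0}, {"fingers": 65, "travel": [0, 0, -16.5], "roll": 0}, {"fingers": 65, "travel": [0, 0, -17], "roll": 0}, {"fingers": 65, "travel": [0, 0, -17], "roll": 0}]}}

```text
time_s: 25.45
tcp_pos: [0.5, 0.0407, 0.166]
ee_rot: [[-0.996, -0.084, 0.002], [-0.084, 0.996, 0.001], [-0.002, 0.001, -1.0]]
wrist_force: [-0.3, 0.4, 0.0]
gripper_width: 0.654
```

```bash
python3 - <<'E'
from m import *
s=sense(); print(s["time_s"],np.round(s["tcp_pos"],4),np.round(s["wrist_force"],1),np.round(s["joints"],1))
q,e=capture("wrist"); C=cloud("wrist",e,s)
k=(np.hypot(C[...,0]-.5,C[...,1]-.04)<.05)&(e>0)&(C[...,2]>.036)&(C[...,2]<.054)&(q.min(2)>90)
k=cv2.morphologyEx(k.astype(np.uint8),cv2.MORPH_OPEN,np.ones((5,5)))>0
print("block",k.sum(),rect(C[k]),np.median(C[k][:,2]))
f=(e>0)&(C[...,2]>.058)&(C[...,2]<.072)&(abs(C[...,0]-.465)<.03); print("front",rect(C[f]))
p,d=capture("top"); T=cloud("top",d); u=(d>0)&(T[...,2]>.068)&(T[...,2]<.082)&(abs(T[...,1])<.18)&(T[...,0]>.5)&(T[...,0]<.85); print("unit",rect(T[u]))
f=(d>0)&(T[...,2]>.056)&(T[...,2]<.07)&(abs(T[...,1])<.2)&(abs(T[...,0]-.467)<.05); print("front top",rect(T[f]))
save("pics/w8.png",cv2.resize(q[60:340,100:460],(720,560)))
E
```

```text
25.45 [0.5    0.0407 0.166 ] [-0.3  0.4  0. ] [  23.2   11.6  -19.6   -0.   -58.6 -108.4]
block 1465 (array([500.6,  39.5]), array([59.1, 29.5], dtype=float32), 5.23) 0.04542058105094726
front (array([465.1,  -2.8]), array([275.8,  12.3], dtype=float32), 94.78)
unit (array([731.6,  20.7]), array([280., 221.], dtype=float32), 94.6)
front top (array([467.4,  -1.3]), array([273.6,  13. ], dtype=float32), 94.83)
```

View pics/w8.png

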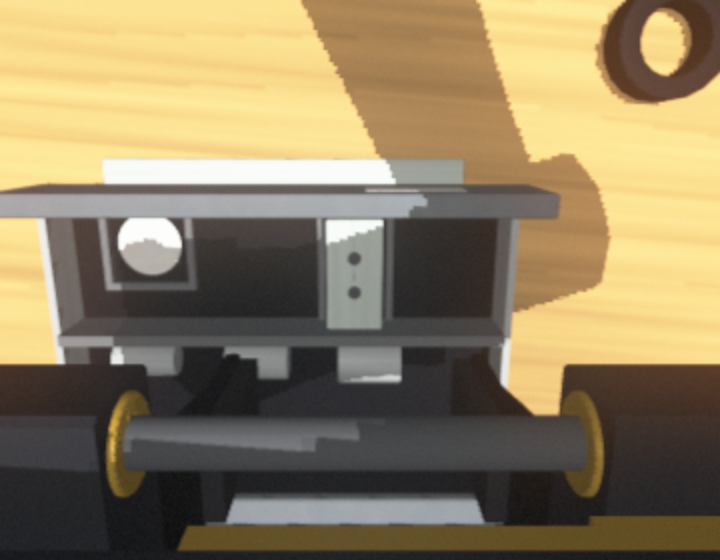

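Block lies flat in its pocket at (354,270) in the crop, top at 0.045, within 1 mm of the expected centre. The opening is about 0.15–0.16. Next I'll close the fingers, go in front of the drawer's middle and lower.

Request:
{"api": "arm_command", "payload": {"rows": [{"fingers": 40, "travel": [1, -0.5, 0], "roll": 0}, {"fingers": 20, "travel": [3, -1.5, 0], "roll": 0}, {"fingers": 0, "travel": [6, -3, 0], "roll": 0}, {"fingers": 0, "travel": [8, -3.8, 0], "roll": 0}, {"fingers": 0, "travel": [8.7, -4, 0], "roll": 0}, {"fingers": 0, "travel": [8.7, -4, 2], "roll": 0}, {"fingers": 0, "travel": [8.7, -4, 5], "roll": 0}, {"fingers": 0, "travel": [8.7, -4, 8], "roll": 0}, {"fingers": 0, "travel": [8.7, -4, 10], "roll": 0}, {"fingers": 0, "travel": [8.7, -4, 10], "roll": 0}]}}

```text
time_s: 26.55
tcp_pos: [0.4141, -0.0074, 0.062]
ee_rot: [[-0.996, -0.083, -0.007], [-0.083, 0.997, -0.003], [0.008, -0.002, -1.0]]
wrist_force: [-0.1, -0.0, 0.2]
gripper_width: 0.004
```

Request:
{"api": "arm_command", "payload": {"rows": [{"fingers": 0, "travel": [0, 0, 1.5], "roll": 0}, {"fingers": 0, "travel": [0, 0, 3], "roll": 0}, {"fingers": 0, "travel": [0, 0, 4], "roll": 0}, {"fingers": 0, "travel": [0, 0, 4.9], "roll": 0}, {"fingers": 0, "travel": [0, 0, 4.9], "roll": 0}, {"fingers": 0, "travel": [0, 0, 4.9], "roll": 0}]}}

```text
time_s: 27.15
tcp_pos: [0.417, -0.0065, 0.0162]
ee_rot: [[-0.996, -0.084, 0.001], [-0.084, 0.996, 0.0], [-0.001, 0.0, -1.0]]
wrist_force: [-0.1, 0.7, 0.3]
gripper_width: 0.004
```

```bash
python3 - <<'E'
from m import *
s=sense(); t=np.array(s["tcp_pos"]); R=np.array(s["ee_rot"]); print(t,s["gripper_width"],s["joints"].round(1) if hasattr(s["joints"],"round") else s["joints"])
q,e=capture("wrist"); V=(cloud("wrist",e,s)-t)@R*1000
# tool-frame extent of fingers (near, below body)
k=(e>0)&(e<.19)&(abs(V[...,1])<35)&(V[...,2]>-60)&(V[...,2]<0); print(k.sum(),k.any() and np.percentile(V[k],[0,50,100],axis=0).round(1).tolist())
p,d=capture("scene"); C=cloud("scene",d); f=(d>0)&(C[...,2]>.058)&(C[...,2]<.07)&(abs(C[...,1])<.2)&(abs(C[...,0]-.467)<.045); print(rect(C[f]))
E
```

```text
[ 0.41698251 -0.00647549  0.01615311] 0.003950302755454415 [  21.7   16.5  -41.3    0.   -32.2 -106.8]
904 [[-43.2, -9.8, -59.8], [9.7, -1.2, -41.7], [11.8, 7.9, -23.2]]
(array([449.4,  -4.3]), array([274.6,  54.1], dtype=float32), 94.55)
```

Push at about 8–10 cm/s.

Request:
{"api": "arm_command", "payload": {"rows": [{"fingers": 0, "travel": [-0.8, 0, 0], "roll": 0}, {"fingers": 0, "travel": [-1.8, 0, 0], "roll": 0}, {"fingers": 0, "travel": [-2.6, 0, 0], "roll": 0}, {"fingers": 0, "travel": [-3.1, 0, 0], "roll": 0}, {"fingers": 0, "travel": [-3.6, 0, 0], "roll": 0}, {"fingers": 0, "travel": [-4.2, 0, 0], "roll": 0}, {"fingers": 0, "travel": [-4.9, 0, 0], "roll": 0}, {"fingers": 0, "travel": [-5.7, 0, 0], "roll": 0}, {"fingers": 0, "travel": [-6.5, 0, 0], "roll": 0}, {"fingers": 0, "travel": [-7.3, 0, 0], "roll": 0}]}}

```text
time_s: 28.25
tcp_pos: [0.4897, -0.0006, 0.0156]
ee_rot: [[-0.996, -0.084, -0.001], [-0.084, 0.996, -0.0], [0.001, -0.0, -1.0]]
wrist_force: [-1.4, -0.8, -1.3]
gripper_width: -0.001
```

Request:
{"api": "arm_command", "payload": {"rows": [{"fingers": 0, "travel": [-0.8, 0, 0], "roll": 0}, {"fingers": 0, "travel": [-1.6, 0, 0], "roll": 0}, {"fingers": 0, "travel": [-2.4, 0, 0], "roll": 0}, {"fingers": 0, "travel": [-3.2, 0, 0], "roll": 0}, {"fingers": 0, "travel": [-4, 0, 0], "roll": 0}, {"fingers": 0, "travel": [-4.8, 0, 0], "roll": 0}, {"fingers": 0, "travel": [-5.6, 0, 0], "roll": 0}, {"fingers": 0, "travel": [-6.3, 0, 0], "roll": 0}, {"fingers": 0, "travel": [-6.9, 0, 0], "roll": 0}, {"fingers": 0, "travel": [-7.4, 0, 0], "roll": 0}]}}

```text
time_s: 29.25
tcp_pos: [0.5637, 0.0058, 0.0158]
ee_rot: [[-0.996, -0.084, 0.0], [-0.084, 0.996, 0.0], [-0.0, 0.0, -1.0]]
wrist_force: [-1.1, -0.8, -0.1]
gripper_width: 0.004
```

```bash
python3 - <<'E'
from m import *
s=sense(); print(np.round(s["tcp_pos"],4),np.round(s["wrist_force"],1),s["time_s"])
p,d=capture("scene"); C=cloud("scene",d); ux=np.array([.9965,.084,0]); uy=np.array([-.084,.9965,0])
U=np.stack([C@ux,C@uy,C[...,2]],-1)*1000
k=(d>0)&(abs(U[...,1]+42)<135)&(U[...,0]>430)
for a in range(-160,80,20):
    m=k&(abs(U[...,1]-a)<3); x=U[m]; 
    f=x[(x[:,2]>57)&(x[:,2]<68)&(x[:,0]<640)][:,0]; t=x[(x[:,2]>70)&(x[:,2]<80)][:,0]
    print(a,"front",f.size and (f.min().round(1),f.max().round(1)),"unit from",t.size and t.min().round(1))
E
```

```text
[0.5637 0.0058 0.0158] [-1.1 -0.8 -0.1] 29.25
-160 front (np.float64(576.2), np.float64(587.2)) unit from 621.8
-140 front (np.float64(575.1), np.float64(588.3)) unit from 621.8
-120 front (np.float64(577.6), np.float64(619.9)) unit from 624.3
-100 front (np.float64(585.3), np.float64(588.6)) unit from 622.3
-80 front (np.float64(576.1), np.float64(587.1)) unit from 624.4
-60 front (np.float64(574.4), np.float64(587.9)) unit from 623.8
-40 front (np.float64(577.4), np.float64(623.3)) unit from 622.0
-20 front (np.float64(579.3), np.float64(587.5)) unit from 622.4
0 front (np.float64(581.0), np.float64(587.4)) unit from 621.7
20 front (np.float64(579.5), np.float64(588.9)) unit from 622.9
40 front (np.float64(579.3), np.float64(587.4)) unit from 625.9
60 front (np.float64(578.2), np.float64(620.0)) unit from 624.0
```

Back of the front is about 34 mm from the unit's edge. Continue slowly and feel for the detent.

Request:
{"api": "arm_command", "payload": {"rows": [{"fingers": 0, "travel": [-0.4, 0, 0], "roll": 0}, {"fingers": 0, "travel": [-0.8, 0, 0], "roll": 0}, {"fingers": 0, "travel": [-1.2, 0, 0], "roll": 0}, {"fingers": 0, "travel": [-1.6, 0, 0], "roll": 0}, {"fingers": 0, "travel": [-1.9, 0, 0], "roll": 0}, {"fingers": 0, "travel": [-2.2, 0, 0], "roll": 0}]}}

```text
time_s: 29.9
tcp_pos: [0.5841, 0.0074, 0.0157]
ee_rot: [[-0.996, -0.084, -0.002], [-0.084, 0.996, -0.0], [0.002, -0.0, -1.0]]
wrist_force: [-6.2, 1.0, 4.7]
gripper_width: 0.006
```

Request:
{"api": "arm_command", "payload": {"rows": [{"fingers": 0, "travel": [-0.3, 0, 0], "roll": 0}, {"fingers": 0, "travel": [-0.5, 0, 0], "roll": 0}, {"fingers": 0, "travel": [-0.5, 0, 0], "roll": 0}]}}

```text
time_s: 30.2
tcp_pos: [0.5847, 0.0071, 0.015]
ee_rot: [[-0.997, -0.083, -0.011], [-0.083, 0.997, -0.002], [0.011, -0.001, -1.0]]
wrist_force: [-10.9, 0.6, 6.5]
gripper_width: -0.002
```

Resistance of 11 N in -x with an upward component. I'll check whether it's the detent or the gripper body touching something.

```bash
cat > fr.py <<'E'
from m import *
s=sense(); print(s["time_s"],np.round(s["tcp_pos"],4),np.round(s["wrist_force"],1),np.round(s["moment"],2))
p,d=capture("scene"); C=cloud("scene",d); ux=np.array([.9965,.084,0]); uy=np.array([-.084,.9965,0])
U=np.stack([C@ux,C@uy,C[...,2]],-1)*1000
k=(d>0)&(abs(U[...,1]+42)<135)&(U[...,0]>430)
F=[];T=[]
for a in list(range(-160,-90,5))+list(range(10,80,5)):
    x=U[k&(abs(U[...,1]-a)<3)]
    f=x[(x[:,2]>56)&(x[:,2]<66)&(x[:,0]<640)][:,0]; t=x[(x[:,2]>71)&(x[:,2]<80)][:,0]
    if f.size: F.append(f.min())
    if t.size: T.append(t.min())
print("face",np.median(F).round(1),"unit",np.median(T).round(1))
E
python3 - <<'E'
exec(open("fr.py").read())
save("pics/s9.png",cv2.resize(p[150:310,220:430],(800,600),interpolation=cv2.INTER_CUBIC))
E
```

```text
30.2 [0.5847 0.0071 0.015 ] [-10.9   0.6   6.5] [0.36 2.93 0.03]
face 598.6 unit 622.7
```

View pics/s9.png

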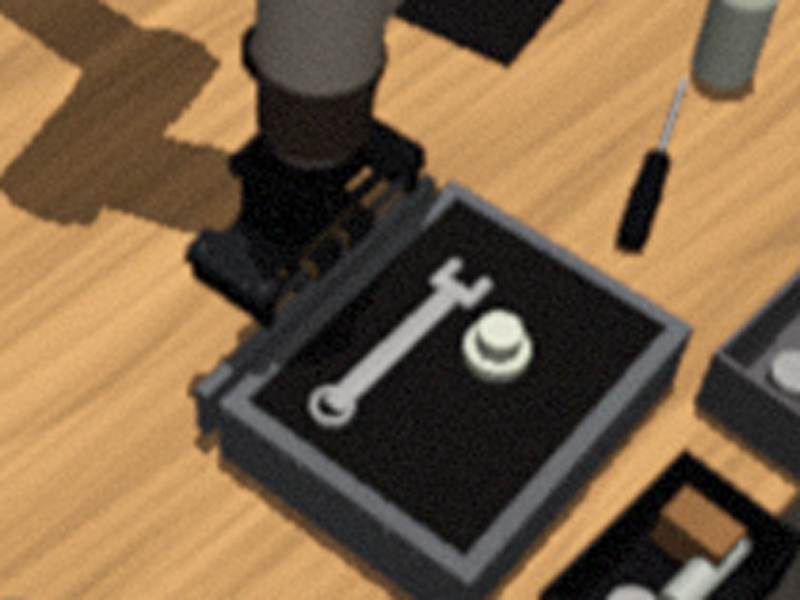

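The contact moment (2.9 N·m at 11 N, about 0.25 m lever) points to the fingertips rather than the body, so this is likely the detent. To rule out the body on the unit edge, I'll back off, raise 1 cm and push again.

Request:
{"api": "arm_command", "payload": {"rows": [{"fingers": 0, "travel": [0.5, 0, 0], "roll": 0}, {"fingers": 0, "travel": [1.2, 0, 0], "roll": 0}, {"fingers": 0, "travel": [1.2, 0, -0.5], "roll": 0}, {"fingers": 0, "travel": [1.2, 0, -1.1], "roll": 0}, {"fingers": 0, "travel": [1.2, 0, -1.1], "roll": 0}, {"fingers": 0, "travel": [0.8, 0, -1.1], "roll": 0}, {"fingers": 0, "travel": [0.5, 0, -1.1], "roll": 0}, {"fingers": 0, "travel": [0.3, 0, -1.1], "roll": 0}, {"fingers": 0, "travel": [0.3, 0, -1.1], "roll": 0}]}}

```text
time_s: 31.15
tcp_pos: [0.5848, 0.0073, 0.0261]
ee_rot: [[-0.997, -0.083, -0.005], [-0.083, 0.997, -0.001], [0.005, -0.0, -1.0]]
wrist_force: [-4.5, 1.4, 3.6]
gripper_width: 0.008
```

Request:
{"api": "arm_command", "payload": {"rows": [{"fingers": 0, "travel": [-0.2, 0, 0], "roll": 0}, {"fingers": 0, "travel": [-0.4, 0, 0], "roll": 0}, {"fingers": 0, "travel": [-0.5, 0, 0], "roll": 0}, {"fingers": 0, "travel": [-0.5, 0, 0], "roll": 0}]}}

```text
time_s: 31.55
tcp_pos: [0.585, 0.007, 0.0256]
ee_rot: [[-0.996, -0.082, -0.015], [-0.082, 0.997, -0.002], [0.015, -0.001, -1.0]]
wrist_force: [-14.1, 1.0, 8.6]
gripper_width: 0.007
```

```bash
python3 fr.py
```

```text
31.55 [0.585  0.007  0.0256] [-14.1   1.    8.6] [0.47 3.79 0.04]
face 598.4 unit 622.7
```

```bash
python3 - <<'E'
from m import *
D=np.load("w7.npz"); V,e,q=D["V"],D["e"],D["q"]
for (r,c) in [(245,120),(245,150),(250,180),(265,120),(265,180),(280,120),(280,440),(250,400),(265,275),(290,275),(300,275),(325,275),(330,200),(330,350),(330,150),(345,275)]:
    print((r,c),V[r,c].round(0),e[r,c].round(3))
k=(e>0)&(e<.16); print(np.percentile(V[k],[0,1,99,100],axis=0).round(0))
s=sense();R=np.array(s["ee_rot"]);t=np.array(s["tcp_pos"])
p,d=capture("scene"); U=(cloud("scene",d)-t)@R*1000
k=(d>0)&(U[...,0]>-60)&(U[...,0]<60)&(abs(U[...,1])<110)&(U[...,2]<-45)&(p.max(2)<90)
# profile of body, leading side (tool -x): per z bin x extent
for z in range(-200,-40,10):
    m=k&(U[...,2]>=z)&(U[...,2]<z+10)
    if m.sum()>3: print(z,m.sum(),"x",np.percentile(U[m][:,0],[2,50,98]).round(0),"y",np.percentile(U[m][:,1],[2,98]).round(0))
E
```

```text
(245, 120) [ -12. -116.   18.] 0.219
(245, 150) [  37.  -40. -101.] 0.091
(250, 180) [  38.  -29. -105.] 0.087
(265, 120) [  38.  -42. -115.] 0.078
(265, 180) [  38.  -26. -116.] 0.077
(280, 120) [  35.  -41. -118.] 0.076
(280, 440) [  35.   40. -118.] 0.076
(250, 400) [  38.   35. -106.] 0.087
(265, 275) [  5.  -2. -49.] 0.15
(290, 275) [  28.   -2. -112.] 0.084
(300, 275) [-14.  -2. -50.] 0.155
(325, 275) [  24.   -2. -121.] 0.076
(330, 200) [  24.  -20. -124.] 0.073
(330, 350) [  23.   17. -122.] 0.075
(330, 150) [  24.  -33. -123.] 0.074
(345, 275) [  25.   -2. -130.] 0.067
[[ -37.  -88. -148.]
 [ -23.  -80. -147.]
 [  38.   78.  -48.]
 [  39.   86.  -32.]]
-200 211 x [-40. -15.  30.] y [-50.   6.]
-190 82 x [-39. -11.  29.] y [-51.   4.]
-180 45 x [-37.  -5.  20.] y [-52. -22.]
-170 36 x [-25.  -9.  20.] y [-51. -25.]
-160 48 x [-26. -13.  18.] y [-52.   4.]
-150 92 x [-28. -24.  18.] y [-83.  15.]
-140 579 x [-39. -14.  31.] y [-95.  90.]
-130 87 x [-40. -27.  28.] y [-95.  85.]
-120 177 x [-41. -32.  12.] y [-92.  79.]
-110 127 x [-41. -33.  20.] y [-88.  81.]
-100 43 x [-39. -21.  29.] y [-87.  82.]
-60 104 x [-60. -55.   2.] y [-104.  102.]
-50 359 x [-59. -47. -37.] y [-105.  104.]
```

```bash
python3 - <<'E'
exec(open("fr.py").read())
R=np.array(s["ee_rot"]);t=np.array(s["tcp_pos"])
q,e=capture("wrist"); V=(cloud("wrist",e,s)-t)@R*1000
a=cv2.resize(q[80:340,60:500],(800,473)); 
b=cv2.resize(p[165:285,215:345],(390,360),interpolation=cv2.INTER_CUBIC)
T,dt=capture("top"); c=cv2.resize(T[110:260,225:345],(288,360),interpolation=cv2.INTER_CUBIC)
o=np.zeros((600,800,3),np.uint8); o[:300,:507]=cv2.resize(a,(507,300)); o[300:,:325]=cv2.resize(b,(325,300)); o[300:,330:570]=cv2.resize(c,(240,300)); save("pics/z.png",o)
for col in (150,220,277,330,400): print(col,[tuple(V[r,col].round(0).astype(int).tolist()) for r in range(150,262,10)])
E
```

```text
31.65 [0.585  0.007  0.0256] [-13.4   1.8   9.5] [ 0.43  3.75 -0.02]
face 597.8 unit 623.1
150 [(57, -90, 25), (50, -90, 25), (43, -91, 24), (35, -92, 26), (28, -93, 24), (21, -94, 24), (13, -94, 24), (6, -95, 25), (3, -90, 11), (-5, -91, 11), (-12, -91, 9), (-11, -84, -8)]
220 [(57, -41, 25), (50, -41, 25), (43, -42, 25), (36, -42, 25), (28, -42, 25), (21, -42, 23), (13, -43, 25), (6, -43, 23), (2, -41, 12), (-5, -41, 10), (38, -18, -107), (38, -17, -112)]
277 [(57, -1, 25), (50, -1, 26), (43, -1, 24), (35, -1, 25), (28, -1, 24), (21, -1, 25), (13, -1, 25), (6, -1, 25), (3, -1, 11), (9, -1, -26), (10, -1, -41), (7, -1, -48)]
330 [(57, 36, 26), (50, 36, 25), (43, 36, 26), (36, 36, 24), (28, 37, 26), (21, 37, 24), (14, 37, 24), (6, 38, 23), (3, 36, 11), (-4, 36, 10), (38, 14, -106), (38, 13, -114)]
400 [(57, 84, 25), (50, 85, 26), (43, 86, 25), (35, 87, 25), (28, 87, 25), (21, 88, 24), (14, 88, 24), (6, 89, 24), (3, 84, 10), (-4, 85, 10), (-12, 86, 9), (-11, 78, -9)]
```

View pics/z.png

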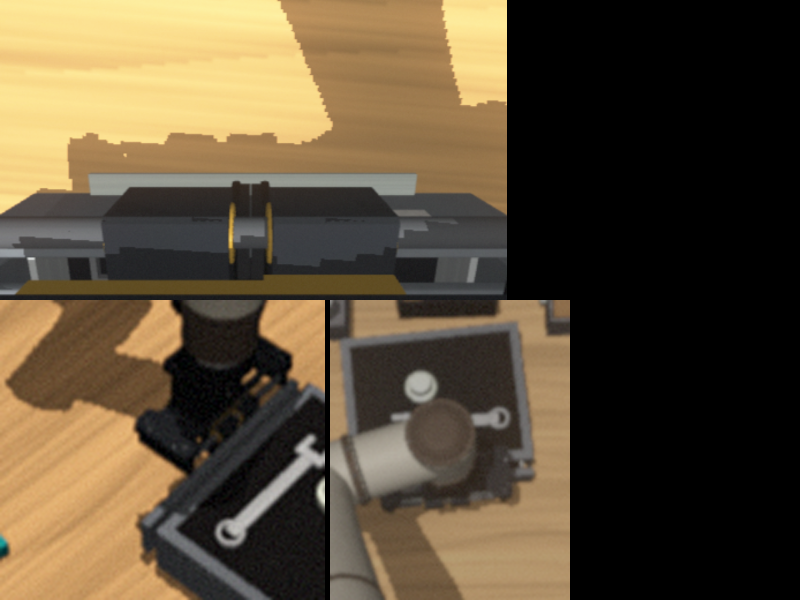

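```bash
python3 - <<'E'
from m import *
s=sense(); R=np.array(s["ee_rot"]);t=np.array(s["tcp_pos"])
q,e=capture("wrist"); V=(cloud("wrist",e,s)-t)@R*1000
for col in (62,75,90,125,140,420,430,445,460,480,500): print(col,[(*V[r,col].round(0).astype(int).tolist(),int(q[r,col].mean())) for r in range(250,330,6)])
E
```

```text
62 [(-19, -165, 25, 207), (-23, -165, 23, 209), (-28, -166, 23, 205), (33, -63, -109, 60), (32, -62, -110, 100), (30, -62, -110, 118), (29, -62, -111, 124), (27, -62, -111, 114), (-19, -120, -41, 159), (-35, -136, -22, 73), (-37, -135, -25, 57), (-41, -134, -26, 56), (-43, -133, -28, 55), (-35, -120, -45, 67)]
75 [(-18, -154, 23, 206), (-23, -155, 23, 140), (-11, -131, -11, 76), (33, -60, -107, 61), (32, -58, -110, 101), (31, -58, -111, 116), (29, -58, -111, 123), (27, -58, -111, 67), (-20, -114, -39, 159), (-40, -134, -14, 59), (-44, -134, -15, 53), (-47, -133, -17, 56), (-51, -134, -17, 57), (-35, -113, -45, 76)]
90 [(-11, -133, 8, 78), (-12, -127, -1, 76), (-11, -121, -11, 77), (33, -56, -107, 62), (33, -53, -111, 100), (31, -54, -111, 118), (29, -53, -112, 77), (28, -53, -112, 68), (-19, -105, -40, 92), (-37, -121, -19, 138), (-42, -122, -18, 130), (-46, -123, -18, 135), (-50, -123, -19, 123), (24, -48, -122, 69)]
125 [(-11, -108, 8, 70), (-11, -103, -2, 70), (-12, -99, -10, 70), (33, -45, -108, 56), (72, -1, -186, 100), (31, -43, -112, 116), (30, -43, -112, 124), (28, -44, -112,
[... 1445 characters left out ...]
100, -39, 92), (-41, 120, -12, 79), (-46, 121, -12, 78), (-49, 121, -14, 78), (-53, 121, -14, 79), (-35, 100, -44, 65)]
480 [(-18, 153, 24, 108), (-11, 134, -3, 71), (-11, 128, -11, 71), (33, 58, -107, 53), (32, 56, -110, 66), (30, 57, -110, 70), (30, 55, -112, 69), (27, 56, -111, 63), (-19, 111, -40, 93), (-41, 134, -12, 56), (-45, 134, -13, 57), (-49, 134, -14, 55), (-53, 134, -14, 56), (-35, 111, -45, 65)]
500 [(-18, 168, 24, 115), (-23, 168, 23, 114), (-28, 170, 24, 115), (33, 64, -107, 54), (72, -1, -186, 65), (31, 61, -111, 71), (29, 62, -111, 70), (28, 61, -112, 65), (-19, 122, -41, 93), (-35, 139, -21, 67), (-35, 135, -27, 59), (-39, 134, -29, 45), (5, 79, -94, 18), (4, 78, -95, 18)]
```

Request:
{"api": "arm_command", "payload": {"rows": [{"fingers": 0, "travel": [0.3, 0, 0], "roll": 0}, {"fingers": 0, "travel": [0.7, 0, 0], "roll": 0}, {"fingers": 0, "travel": [1.5, 0, 0], "roll": 0}, {"fingers": 0, "travel": [2.5, 0, 0], "roll": 0}, {"fingers": 0, "travel": [2.5, 0, 0], "roll": 0}]}}

```text
time_s: 32.35
tcp_pos: [0.5656, 0.0059, 0.0267]
ee_rot: [[-0.996, -0.084, -0.001], [-0.084, 0.996, 0.0], [0.001, 0.0, -1.0]]
wrist_force: [-0.3, 0.0, 0.4]
gripper_width: 0.007
```

```bash
python3 fr.py
```

```text
32.35 [0.5656 0.0059 0.0267] [-0.3  0.   0.4] [ 0.02 -0.01 -0.06]
face 598.0 unit 622.8
```

```bash
python3 - <<'E'
src=open("fr.py").read()
from m import *
def ana(n,p,d,zlo=56,zhi=66):
    C=cloud(n,d); ux=np.array([.9965,.084,0]); uy=np.array([-.084,.9965,0])
    U=np.stack([C@ux,C@uy,C[...,2]],-1)*1000
    k=(d>0)&(abs(U[...,1]+42)<135)&(U[...,0]>430); F=[];B=[];T=[]
    for a in list(range(-160,-90,5))+list(range(10,80,5)):
        x=U[k&(abs(U[...,1]-a)<3)]
        f=x[(x[:,2]>zlo)&(x[:,2]<zhi)&(x[:,0]<615)]
        if len(f): F.append(f[:,0].min()); B.append(np.median(f[:,0]))
        t=x[(x[:,2]>71)&(x[:,2]<80)][:,0]
        if t.size: T.append(t.min())
    return np.median(F).round(1),np.median(B).round(1),np.median(T).round(1)
for n in("scene","top"):
    D=np.load(f"{n}0.npz"); print(n,"start",ana(n,D["p"],D["d"])); p,d=capture(n); print(n,"now",ana(n,p,d))
s=sense(); q,e=capture("wrist"); print(s["tcp_pos"])
R=np.array(s["ee_rot"]);t=np.array(s["tcp_pos"]);V=(cloud("wrist",e,s)-t)@R*1000
f=(e>0)&(abs(V[...,2]+.0*0-(t[2]-.064)*1000)<4)&(abs(V[...,1])<130)&(V[...,0]>-60); print("front top tool x",np.percentile(V[f][:,0],[2,50,98]).round(1))
u=(e>0)&(abs(V[...,2]-(t[2]-.074)*1000)<4)&(abs(V[...,1])<130)&(V[...,0]<-40); print("unit edge tool x",np.percentile(V[u][:,0],[2,50,98]).round(1))
E
```

```text
scene start (np.float64(459.6), np.float64(467.1), np.float64(622.8))
scene now (np.float64(597.6), np.float64(604.3), np.float64(622.9))
top start (np.float64(459.4), np.float64(464.3), np.float64(621.9))
top now (np.float64(596.4), np.float64(602.6), np.float64(644.1))
[0.56745934 0.00618048 0.02705148]
front top tool x [-39.  -31.1  10.1]
unit edge tool x [-94.7 -86.3 -78. ]
```

By the cameras the drawer has travelled 137–138 mm to a hard stop (14 N moves it no further), and it doesn't spring back when released. That's consistent with home, though the front stands 24 mm proud of the unit edge. To be sure, I'll test the detent: press lightly on the front's top edge and drag outward with friction.

Request:
{"api": "arm_command", "payload": {"rows": [{"fingers": 0, "travel": [0, 0, -1.5], "roll": 0}, {"fingers": 0, "travel": [0, 0, -3.5], "roll": 0}, {"fingers": 0, "travel": [-1.5, 0, -3.5], "roll": 0}, {"fingers": 0, "travel": [-3.3, 0, -3.5], "roll": 0}, {"fingers": 0, "travel": [-3.3, 0, -3.5], "roll": 0}, {"fingers": 0, "travel": [-3.3, 0, -2.5], "roll": 0}, {"fingers": 0, "travel": [-3.3, 0, -1.8], "roll": 0}, {"fingers": 0, "travel": [-3.3, 0, -1.5], "roll": 0}, {"fingers": 0, "travel": [-3.3, 0, -1.5], "roll": 0}]}}

```text
time_s: 33.45
tcp_pos: [0.5985, 0.0086, 0.0416]
ee_rot: [[-0.996, -0.084, -0.002], [-0.084, 0.996, -0.001], [0.002, -0.001, -1.0]]
wrist_force: [-2.3, 1.2, 4.1]
gripper_width: 0.002
```

Request:
{"api": "arm_command", "payload": {"rows": [{"fingers": 0, "travel": [0, 0, 0.2], "roll": 0}, {"fingers": 0, "travel": [0, 0, 0.4], "roll": 0}, {"fingers": 0, "travel": [0, 0, 0.4], "roll": 0}]}}

```text
time_s: 33.75
tcp_pos: [0.599, 0.0086, 0.0414]
ee_rot: [[-0.996, -0.086, -0.001], [-0.086, 0.996, -0.001], [0.001, -0.001, -1.0]]
wrist_force: [-9.0, 1.8, 21.8]
gripper_width: 0.006
```

Request:
{"api": "arm_command", "payload": {"rows": [{"fingers": 0, "travel": [0, 0, -0.2], "roll": 0}, {"fingers": 0, "travel": [0.1, 0, -0.2], "roll": 0}, {"fingers": 0, "travel": [0.2, 0, -0.2], "roll": 0}, {"fingers": 0, "travel": [0.3, 0, -0.2], "roll": 0}, {"fingers": 0, "travel": [0.4, 0, -0.2], "roll": 0}]}}

```text
time_s: 34.25
tcp_pos: [0.5977, 0.0085, 0.0416]
ee_rot: [[-0.996, -0.085, 0.005], [-0.085, 0.996, 0.0], [-0.005, -0.0, -1.0]]
wrist_force: [0.7, -1.0, 7.0]
gripper_width: 0.006
```

Request:
{"api": "arm_command", "payload": {"rows": [{"fingers": 0, "travel": [0.1, 0, 0], "roll": 0}, {"fingers": 0, "travel": [0.2, 0, 0], "roll": 0}, {"fingers": 0, "travel": [0.3, 0, 0], "roll": 0}, {"fingers": 0, "travel": [0.4, 0, 0], "roll": 0}]}}

```text
time_s: 34.65
tcp_pos: [0.594, 0.0082, 0.0416]
ee_rot: [[-0.996, -0.085, 0.005], [-0.085, 0.996, 0.0], [-0.005, -0.0, -1.0]]
wrist_force: [1.0, -1.3, 7.7]
gripper_width: 0.005
```

```bash
python3 fr.py
```

```text
34.65 [0.594  0.0082 0.0416] [ 1.  -1.3  7.7] [-0.19 -0.34  0.01]
face 593.3 unit 623.4
```

The drawer slid out about 5 mm at about 1 N, so it was *not* in the detent; something stopped it short. I'll raise the arm, step back and measure the block and the gap numerically (my picture allowance is used up).

Request:
{"api": "arm_command", "payload": {"rows": [{"fingers": 0, "travel": [0, 0, -1.5], "roll": 0}, {"fingers": 0, "travel": [1, 0, -4.5], "roll": 0}, {"fingers": 0, "travel": [4, 0, -8], "roll": 0}, {"fingers": 0, "travel": [7, 1.5, -11], "roll": 0}, {"fingers": 0, "travel": [9, 4, -12], "roll": 0}, {"fingers": 0, "travel": [9, 6, -12], "roll": 0}, {"fingers": 0, "travel": [9, 6, -12], "roll": 0}]}}

```text
time_s: 35.4
tcp_pos: [0.4964, 0.0618, 0.1602]
ee_rot: [[-0.996, -0.087, 0.001], [-0.087, 0.996, 0.001], [-0.001, 0.001, -1.0]]
wrist_force: [-0.2, 0.2, 0.2]
gripper_width: 0.003
```

```bash
python3 - <<'E'
exec(open("fr.py").read())
q,e=capture("wrist"); C=cloud("wrist",e,s); U=np.stack([C@ux,C@uy,C[...,2]],-1)*1000
np.savez("w10.npz",q=q,U=U,e=e)
print("lat: profile along ux at each lateral: (ux,z,bright)")
for a in (-150,-120,-100,-80,-60,-42,-20,-5,0,10,20,30,45,60,80):
    m=(e>0)&(abs(U[...,1]-a)<2.5)&(U[...,0]>560)&(U[...,0]<660)&(U[...,2]<140)
    x=U[m]; g=q[m].mean(1); out=[]
    for b in range(560,660,5):
        j=(x[:,0]>=b)&(x[:,0]<b+5)
        out.append((int(np.median(x[j,2])),int(g[j].mean())) if j.sum()>1 else None)
    print(a,out)
E
```

```text
35.4 [0.4964 0.0618 0.1602] [-0.2  0.2  0.2] [ 0.01 -0.01 -0.02]
face 593.0 unit 622.8
lat: profile along ux at each lateral: (ux,z,bright)
-150 [(2, 208), (2, 207), (2, 204), (2, 199), (2, 203), (3, 147), (2, 148), None, None, None, None, (72, 103), (74, 166), (73, 160), (14, 57), (14, 47), (14, 45), (14, 44), (14, 43), None]
-120 [(2, 206), (2, 207), (2, 200), (15, 141), None, None, None, None, None, None, None, (71, 94), (73, 164), (74, 155), None, None, None, None, None, None]
-100 [(2, 127), None, None, None, None, None, None, None, None, None, None, None, None, None, None, None, None, None, None, None]
-80 [(1, 123), None, None, None, None, None, None, None, None, None, None, None, None, None, None, None, None, None, None, None]
-60 [(2, 117), None, None, None, None, None, None, None, None, None, None, None, None, None, None, None, None, None, None, None]
-42 [(2, 114), None, None, None, None, None, None, None, None, None, None, None, None, None, None, None, None, None, None, None]
-20 [(1, 111), None, None, None, None, None, None, None, None, None, None, None, None, None, None
[... 368 characters left out ...]
(73, 116), None, None, None, None, None, None]
20 [None, None, None, None, None, None, None, None, None, None, None, (74, 79), (74, 88), (74, 123), None, None, None, None, None, None]
30 [None, None, None, None, None, None, None, None, None, None, None, None, (74, 95), (74, 118), None, None, None, None, None, None]
45 [(1, 152), None, None, None, None, None, None, None, None, None, None, None, None, None, None, None, None, None, None, None]
60 [(2, 109), None, None, None, None, None, None, None, None, None, None, None, None, None, None, None, None, None, None, None]
80 [(2, 188), None, None, None, None, None, None, None, None, None, None, None, None, None, None, None, None, None, None, None]
```

Request:
{"api": "arm_command", "payload": {"rows": [{"fingers": 0, "travel": [-3, -1, -1], "roll": 0}, {"fingers": 0, "travel": [-6, -2, -2], "roll": 0}, {"fingers": 0, "travel": [-9, -2, -3], "roll": 0}, {"fingers": 0, "travel": [-11, -2, -3], "roll": 0}, {"fingers": 0, "travel": [-11, -2, -3], "roll": 0}]}}

```text
time_s: 36.0
tcp_pos: [0.6104, 0.0486, 0.1878]
ee_rot: [[-0.997, -0.082, -0.002], [-0.082, 0.997, -0.001], [0.002, -0.001, -1.0]]
wrist_force: [0.3, -0.1, -0.7]
gripper_width: 0.003
```

```bash
python3 - <<'E'
exec(open("fr.py").read())
q,e=capture("wrist"); C=cloud("wrist",e,s); U=np.stack([C@ux,C@uy,C[...,2]],-1)*1000
for a in (-150,-110,-80,-60,-42,-25,-12,-6,0,6,12,25,50,80):
    m=(e>0)&(abs(U[...,1]-a)<2)&(U[...,0]>570)&(U[...,0]<650)&(U[...,2]<140)
    x=U[m]; g=q[m].mean(1); out=[]
    for b in range(575,650,5):
        j=(x[:,0]>=b)&(x[:,0]<b+5)
        out.append((int(np.median(x[j,2])),int(g[j].mean())) if j.sum()>1 else None)
    print(a,out)
E
```

```text
36.0 [0.6104 0.0486 0.1878] [ 0.3 -0.1 -0.7] [-0.01  0.07  0.03]
face 593.0 unit 622.9
-150 [(1, 202), (1, 201), (1, 199), (45, 128), (65, 167), (65, 158), None, (14, 86), (14, 81), (72, 125), (71, 122), (73, 128), (75, 65), (75, 62), (75, 61)]
-110 [(2, 218), (15, 248), (15, 247), (52, 125), (65, 155), (65, 107), None, (14, 187), (14, 180), (72, 125), (73, 126), (73, 125), (75, 48), (75, 42), (75, 40)]
-80 [(1, 219), (15, 249), (15, 247), (53, 128), (65, 169), (65, 122), None, (14, 62), (13, 57), (71, 79), (72, 80), (72, 76), (75, 45), (75, 39), (75, 37)]
-60 [(2, 219), (15, 249), (15, 247), (54, 126), (65, 125), (65, 99), None, (13, 62), (13, 57), (71, 81), (73, 78), (72, 74), (75, 45), (75, 38), (75, 36)]
-42 [(2, 210), (15, 249), (15, 248), (50, 129), (65, 116), (65, 106), None, (14, 70), (13, 57), (69, 78), (72, 78), (73, 79), (75, 42), (75, 37), (75, 36)]
-25 [(2, 218), (15, 249), (15, 248), (53, 128), (65, 115), (66, 99), None, (14, 68), (14, 64), (71, 83), (73, 83), (73, 81), (75, 46), (75, 37), (75, 36)]
-12 [(2, 214), (15, 249), (15, 248), (53, 131), (65, 115), (65, 101), (
[... 516 characters left out ...]
 152), (71, 116), (73, 104), (73, 96), (75, 43), (75, 36), (75, 35)]
12 [(12, 219), (15, 249), (15, 249), (53, 140), (65, 104), (65, 98), (45, 127), (45, 130), (45, 133), (71, 103), (73, 100), (73, 96), (75, 45), (75, 36), (75, 34)]
25 [(13, 153), (15, 220), (15, 203), (50, 104), (65, 102), (65, 94), None, (13, 54), (13, 50), (68, 71), (72, 74), (73, 73), (75, 43), (75, 36), (75, 35)]
50 [(13, 137), (15, 155), (15, 156), (53, 101), (65, 101), (65, 93), None, (13, 50), (13, 45), (70, 71), (72, 73), (73, 74), (75, 39), (75, 36), (75, 36)]
80 [(1, 119), (1, 117), (1, 115), (47, 89), (65, 102), (65, 100), (43, 123), (39, 107), (31, 98), (42, 97), (42, 94), (72, 90), (75, 53), (75, 45), (75, 44)]
```

The block is still flat in its pocket (top z = 0.045) and the gap is clear, so nothing visible blocks the drawer. It probably stopped at the onset of the detent, about 12–13 mm short. I'll push again in millimetre steps, relieving the downward rubbing and watching force against travel.

Request:
{"api": "arm_command", "payload": {"rows": [{"fingers": 0, "travel": [2, -1.5, 0], "roll": 0}, {"fingers": 0, "travel": [4.5, -3.5, 0], "roll": 0}, {"fingers": 0, "travel": [5.7, -3.9, 1], "roll": 0}, {"fingers": 0, "travel": [5.7, -3.9, 4], "roll": 0}, {"fingers": 0, "travel": [5.7, -3.9, 8], "roll": 0}, {"fingers": 0, "travel": [5.7, -3.9, 12], "roll": 0}, {"fingers": 0, "travel": [5.7, -3.9, 15], "roll": 0}, {"fingers": 0, "travel": [5.7, -3.9, 16.8], "roll": 0}, {"fingers": 0, "travel": [5.7, -3.9, 16.8], "roll": 0}, {"fingers": 0, "travel": [5.7, -3.9, 16.8], "roll": 0}]}}

```text
time_s: 37.1
tcp_pos: [0.5545, 0.0058, 0.0222]
ee_rot: [[-0.996, -0.084, -0.0], [-0.084, 0.996, -0.0], [0.0, -0.0, -1.0]]
wrist_force: [-0.6, -0.0, 1.4]
gripper_width: 0.005
```

Request:
{"api": "arm_command", "payload": {"rows": [{"fingers": 0, "travel": [-0.7, 0, 0], "roll": 0}, {"fingers": 0, "travel": [-1.4, 0, 0], "roll": 0}, {"fingers": 0, "travel": [-2, 0, 0], "roll": 0}, {"fingers": 0, "travel": [-2.5, 0, 0], "roll": 0}, {"fingers": 0, "travel": [-2.8, 0, 0], "roll": 0}, {"fingers": 0, "travel": [-2.8, 0, 0], "roll": 0}]}}

```text
time_s: 37.7
tcp_pos: [0.5833, 0.0084, 0.0217]
ee_rot: [[-0.996, -0.084, 0.0], [-0.084, 0.996, 0.0], [-0.0, 0.0, -1.0]]
wrist_force: [0.5, 1.0, 0.1]
gripper_width: 0.004
```

Request:
{"api": "arm_command", "payload": {"rows": [{"fingers": 0, "travel": [-0.2, 0, -0.1], "roll": 0}, {"fingers": 0, "travel": [-0.4, 0, -0.2], "roll": 0}, {"fingers": 0, "travel": [-0.4, 0, -0.2], "roll": 0}]}}

```text
time_s: 38.0
tcp_pos: [0.584, 0.0083, 0.0224]
ee_rot: [[-0.997, -0.083, -0.006], [-0.083, 0.997, -0.001], [0.006, -0.0, -1.0]]
wrist_force: [-5.1, 0.3, -2.1]
gripper_width: 0.005
```

```bash
python3 fr.py; python3 -c "
from h import *
s=sense(); print(np.round(s['effort'],2),np.round(s['joints'],2))"
```

```text
38.0 [0.584  0.0083 0.0224] [-5.1  0.3 -2.1] [0.19 1.48 0.02]
face 597.7 unit 622.9
[-4.500e-01 -4.184e+01  1.754e+01  4.370e+00  1.300e+00 -1.000e-02] [ 1.6660e+01  2.8740e+01 -1.7380e+01 -8.0000e-02 -4.4210e+01 -1.0184e+02]
```

Request:
{"api": "arm_command", "payload": {"rows": [{"fingers": 0, "travel": [-0.2, 0, -0.1], "roll": 0}, {"fingers": 0, "travel": [-0.3, 0, -0.1], "roll": 0}, {"fingers": 0, "travel": [-0.3, 0, -0.1], "roll": 0}]}}

```text
time_s: 38.35
tcp_pos: [0.5843, 0.0083, 0.0226]
ee_rot: [[-0.997, -0.082, -0.011], [-0.082, 0.997, -0.001], [0.012, -0.0, -1.0]]
wrist_force: [-9.4, 1.2, -1.6]
gripper_width: 0.006
```

Request:
{"api": "arm_command", "payload": {"rows": [{"fingers": 0, "travel": [-0.2, 0, -0.1], "roll": 0}, {"fingers": 0, "travel": [-0.3, 0, -0.1], "roll": 0}, {"fingers": 0, "travel": [-0.3, 0, -0.1], "roll": 0}]}}

```text
time_s: 38.65
tcp_pos: [0.5844, 0.0082, 0.0227]
ee_rot: [[-0.997, -0.082, -0.018], [-0.082, 0.997, -0.002], [0.018, -0.001, -1.0]]
wrist_force: [-12.2, 3.0, -1.7]
gripper_width: 0.004
```

```bash
python3 fr.py; python3 fr.py
```

```text
38.65 [0.5844 0.0082 0.0227] [-12.2   3.   -1.7] [0.77 3.72 0.04]
face 598.4 unit 622.2
38.7 [0.5844 0.0083 0.0227] [-13.    2.6  -1.3] [ 0.7   3.69 -0.03]
face 599.2 unit 622.9
```

Still a hard stop at the same place, at 13 N and no downforce. To separate "drawer blocked" from "tool blocked", I'll drive the drawer in by friction from the top of its front edge instead.

Request:
{"api": "arm_command", "payload": {"rows": [{"fingers": 0, "travel": [1, 0, 0], "roll": 0}, {"fingers": 0, "travel": [2, 0, 0], "roll": 0}, {"fingers": 0, "travel": [2, 0, -1.5], "roll": 0}, {"fingers": 0, "travel": [2, 0, -3], "roll": 0}, {"fingers": 0, "travel": [0.8, 0, -3], "roll": 0}, {"fingers": 0, "travel": [-0.2, 0, -3], "roll": 0}, {"fingers": 0, "travel": [-0.2, 0, -3], "roll": 0}, {"fingers": 0, "travel": [-0.2, 0, -2.2], "roll": 0}, {"fingers": 0, "travel": [-0.2, 0, -1.7], "roll": 0}, {"fingers": 0, "travel": [-0.2, 0, -1.7], "roll": 0}]}}

```text
time_s: 39.75
tcp_pos: [0.5941, 0.0092, 0.0419]
ee_rot: [[-0.996, -0.084, -0.001], [-0.084, 0.996, -0.0], [0.001, -0.0, -1.0]]
wrist_force: [0.6, -0.3, 0.3]
gripper_width: 0.008
```

Request:
{"api": "arm_command", "payload": {"rows": [{"fingers": 0, "travel": [0, 0, 0.2], "roll": 0}, {"fingers": 0, "travel": [0, 0, 0.3], "roll": 0}, {"fingers": 0, "travel": [0, 0, 0.3], "roll": 0}]}}

```text
time_s: 40.05
tcp_pos: [0.5946, 0.0093, 0.0415]
ee_rot: [[-0.996, -0.085, 0.0], [-0.085, 0.996, -0.001], [-0.0, -0.001, -1.0]]
wrist_force: [-4.4, -0.1, 10.5]
gripper_width: 0.006
```

Request:
{"api": "arm_command", "payload": {"rows": [{"fingers": 0, "travel": [-0.2, 0, 0.1], "roll": 0}, {"fingers": 0, "travel": [-0.4, 0, 0.1], "roll": 0}, {"fingers": 0, "travel": [-0.6, 0, 0.1], "roll": 0}, {"fingers": 0, "travel": [-0.6, 0, 0.1], "roll": 0}]}}

```text
time_s: 40.45
tcp_pos: [0.5955, 0.0093, 0.0414]
ee_rot: [[-0.996, -0.084, -0.01], [-0.084, 0.996, -0.002], [0.01, -0.001, -1.0]]
wrist_force: [-16.8, 3.8, 24.2]
gripper_width: 0.006
```

```bash
python3 fr.py;python3 fr.py
```

```text
40.45 [0.5955 0.0093 0.0414] [-16.8   3.8  24.2] [1.08 4.88 0.06]
face 598.6 unit 622.9
40.5 [0.5955 0.0093 0.0414] [-16.    3.3  24.5] [1.1  4.85 0.01]
face 598.5 unit 622.5
```

With 16 N applied through the top edge the drawer still doesn't move, so the drawer itself is at a hard stop. I need to know whether that's home, so I'll drag outward in small steps and read the force to find the detent.

Request:
{"api": "arm_command", "payload": {"rows": [{"fingers": 0, "travel": [0.3, 0, 0], "roll": 0}, {"fingers": 0, "travel": [0.6, 0, 0], "roll": 0}, {"fingers": 0, "travel": [0.6, 0, 0], "roll": 0}]}}

```text
time_s: 40.85
tcp_pos: [0.5951, 0.0093, 0.0415]
ee_rot: [[-0.996, -0.085, 0.002], [-0.085, 0.996, -0.0], [-0.002, -0.001, -1.0]]
wrist_force: [-4.1, 1.8, 14.4]
gripper_width: 0.008
```

Request:
{"api": "arm_command", "payload": {"rows": [{"fingers": 0, "travel": [0.1, 0, 0], "roll": 0}, {"fingers": 0, "travel": [0.2, 0, 0], "roll": 0}]}}

```text
time_s: 41.05
tcp_pos: [0.5949, 0.0094, 0.0415]
ee_rot: [[-0.996, -0.085, 0.006], [-0.085, 0.996, 0.0], [-0.006, -0.0, -1.0]]
wrist_force: [-0.3, 0.1, 10.3]
gripper_width: 0.007
```

Request:
{"api": "arm_command", "payload": {"rows": [{"fingers": 0, "travel": [0.1, 0, 0], "roll": 0}, {"fingers": 0, "travel": [0.2, 0, 0], "roll": 0}]}}

```text
time_s: 41.25
tcp_pos: [0.5939, 0.0093, 0.0415]
ee_rot: [[-0.996, -0.086, 0.008], [-0.086, 0.996, 0.0], [-0.008, -0.0, -1.0]]
wrist_force: [1.9, -0.7, 9.8]
gripper_width: 0.007
```

Request:
{"api": "arm_command", "payload": {"rows": [{"fingers": 0, "travel": [0.1, 0, 0], "roll": 0}, {"fingers": 0, "travel": [0.2, 0, 0], "roll": 0}]}}

```text
time_s: 41.45
tcp_pos: [0.5921, 0.0091, 0.0415]
ee_rot: [[-0.996, -0.086, 0.008], [-0.086, 0.996, 0.0], [-0.008, -0.0, -1.0]]
wrist_force: [1.5, -0.6, 10.7]
gripper_width: 0.001
```

Request:
{"api": "arm_command", "payload": {"rows": [{"fingers": 0, "travel": [0.1, 0, 0], "roll": 0}, {"fingers": 0, "travel": [0.2, 0, 0], "roll": 0}]}}

```text
time_s: 41.65
tcp_pos: [0.5901, 0.009, 0.0415]
ee_rot: [[-0.996, -0.086, 0.008], [-0.086, 0.996, 0.0], [-0.008, -0.0, -1.0]]
wrist_force: [1.0, -0.8, 9.7]
gripper_width: 0.007
```

```bash
python3 fr.py
```

```text
41.65 [0.5901 0.009  0.0415] [ 1.  -0.8  9.7] [-0.18 -0.31 -0.01]
face 592.6 unit 622.5
```

It slides freely (about 1 N) right up to the stop, so it isn't home and something is physically caught. I'll scan the whole gap between the front and the unit for an obstacle.

Request:
{"api": "arm_command", "payload": {"rows": [{"fingers": 0, "travel": [0, 0, -2], "roll": 0}, {"fingers": 0, "travel": [-1, 0, -6], "roll": 0}, {"fingers": 0, "travel": [-3, 0, -10], "roll": 0}, {"fingers": 0, "travel": [-4, 0, -14], "roll": 0}, {"fingers": 0, "travel": [-4, 0, -16], "roll": 0}, {"fingers": 0, "travel": [-4, 0, -16], "roll": 0}]}}

```text
time_s: 42.3
tcp_pos: [0.6286, 0.0123, 0.2021]
ee_rot: [[-0.996, -0.084, 0.007], [-0.084, 0.996, 0.001], [-0.007, 0.001, -1.0]]
wrist_force: [0.2, -0.1, -1.2]
gripper_width: 0.004
```

```bash
python3 - <<'E'
exec(open("fr.py").read())
q,e=capture("wrist"); np.savez("w11.npz",q=q,e=e,t=s["tcp_pos"],R=s["ee_rot"])
C=cloud("wrist",e,s); U=np.stack([C@ux,C@uy,C[...,2]],-1)*1000
sc=p; Us=np.stack([cloud("scene",d)@ux,cloud("scene",d)@uy,cloud("scene",d)[...,2]],-1)*1000
for a in range(-195,116,6):
    o=[]
    for X,ee,im in((U,e,q),(Us,d,sc)):
        m=(ee>0)&(abs(X[...,1]-a)<3)&(X[...,2]<140)
        for lo,hi in ((592,601),(604,611),(611,617),(620,628)):
            j=m&(X[...,0]>=lo)&(X[...,0]<hi)
            o.append(f"{np.median(X[j][:,2]):3.0f}/{im[j].mean():3.0f}" if j.sum()>1 else "  --  ")
        o.append("|")
    print(a,*o)
for l in("block","collar","driver","spanner","seal_driver"):
    for n in("scene","wrist"): print(l,n,[(np.round(r["position"],3).tolist(),round(r["p"],2)) for r in search_frame(n,l)][:3])
E
```

```text
42.3 [0.6286 0.0123 0.2021] [ 0.2 -0.1 -1.2] [-0.02 -0.04 -0.03]
face 592.4 unit 622.7
-195   4/187   --     4/207   4/195 |  -1/156   2/165   1/165   2/161 |
-189   5/167   --     5/208   4/185 |   1/141   2/140   2/163  -0/157 |
-183   3/130   --     4/214  53/136 |   4/ 88   1/111   1/165  25/ 68 |
-177  69/168   --     --    52/113 |  32/ 67   1/ 93   1/160  60/ 75 |
-171  68/169   --     --    76/116 |  63/102   2/ 83   --    74/ 73 |
-165  68/169  44/158  36/130  46/101 |  64/105  27/ 65   --    74/ 51 |
-159  68/168   --    16/ 70  75/ 87 |  66/118   --     --    72/ 49 |
-153  68/169   --    17/ 71  74/ 86 |  64/115   --     --    72/ 48 |
-147  68/168  20/158  20/122  75/ 99 |  64/116   --     --    72/ 52 |
-141  68/167  21/120  17/ 90  72/ 97 |  65/ 98   --     --    74/ 51 |
-135  68/168   --    16/172  72/147 |  65/113   --     --    71/ 50 |
-129  68/170   --    17/252  75/145 |  65/117  53/ 64   --    73/ 49 |
-123  68/170   --    17/252  75/139 |  64/116   --     --    72/ 48 |
-117  68/170   --    17/252  75/135 |  63/118   --     --    73/ 50 |
-111  68/171   --    
[... 2456 characters left out ...]
-   |
105   4/178   --     4/192   4/157 |   --     --     --     --   |
111   4/182   --     4/201   4/203 |   --     --     --     --   |
block scene [([0.288, -0.469, 0.031], 0.83), ([0.377, -0.224, 0.028], 0.73), ([0.433, -0.478, 0.024], 0.54)]
block wrist [([0.613, 0.048, 0.047], 0.76), ([0.484, -0.241, 0.019], 0.66)]
collar scene [([0.598, -0.009, 0.06], 0.4)]
collar wrist []
driver scene [([0.704, 0.288, 0.022], 0.58)]
driver wrist [([0.695, 0.294, 0.022], 0.71)]
spanner scene [([0.69, -0.002, 0.083], 0.68), ([0.359, 0.186, 0.014], 0.52), ([0.738, -0.014, 0.077], 0.38)]
spanner wrist [([0.669, 0.059, 0.086], 0.75)]
seal_driver scene [([0.746, 0.036, 0.089], 0.58)]
seal_driver wrist []
```

The gap is clear at every lateral position and the block sits flat. The stop lies right at the detent's onset (front's back about 12 mm off, with the detent acting over the last 14 mm), so I'll ramp the push up beyond 16 N in small steps, staying well below the limits.

Request:
{"api": "arm_command", "payload": {"rows": [{"fingers": 0, "travel": [3, 0, 0], "roll": 0}, {"fingers": 0, "travel": [6, 0, 0], "roll": 0}, {"fingers": 0, "travel": [7, 0, 3], "roll": 0}, {"fingers": 0, "travel": [7, 0, 7], "roll": 0}, {"fingers": 0, "travel": [7, 0, 11], "roll": 0}, {"fingers": 0, "travel": [7, 0, 15], "roll": 0}, {"fingers": 0, "travel": [7, 0, 17.5], "roll": 0}, {"fingers": 0, "travel": [7, 0, 18.3], "roll": 0}, {"fingers": 0, "travel": [7, 0, 18.3], "roll": 0}]}}

```text
time_s: 43.8
tcp_pos: [0.5566, 0.006, 0.015]
ee_rot: [[-0.996, -0.084, -0.002], [-0.084, 0.996, -0.001], [0.002, -0.001, -1.0]]
wrist_force: [-0.1, 0.3, 0.8]
gripper_width: 0.003
```

Request:
{"api": "arm_command", "payload": {"rows": [{"fingers": 0, "travel": [-0.6, 0, 0], "roll": 0}, {"fingers": 0, "travel": [-1.2, 0, 0], "roll": 0}, {"fingers": 0, "travel": [-1.8, 0, 0], "roll": 0}, {"fingers": 0, "travel": [-2.4, 0, -0.1], "roll": 0}, {"fingers": 0, "travel": [-2.9, 0, -0.2], "roll": 0}, {"fingers": 0, "travel": [-3.3, 0, -0.3], "roll": 0}, {"fingers": 0, "travel": [-3.6, 0, -0.4], "roll": 0}, {"fingers": 0, "travel": [-3.6, 0, -0.4], "roll": 0}]}}

```text
time_s: 44.6
tcp_pos: [0.5846, 0.0085, 0.0177]
ee_rot: [[-0.997, -0.082, -0.018], [-0.082, 0.997, -0.002], [0.018, -0.0, -1.0]]
wrist_force: [-13.3, 3.3, 4.6]
gripper_width: 0.006
```

Request:
{"api": "arm_command", "payload": {"rows": [{"fingers": 0, "travel": [-0.2, 0, -0.1], "roll": 0}, {"fingers": 0, "travel": [-0.4, 0, -0.2], "roll": 0}, {"fingers": 0, "travel": [-0.4, 0, -0.2], "roll": 0}]}}

```text
time_s: 44.9
tcp_pos: [0.5862, 0.0086, 0.0179]
ee_rot: [[-0.996, -0.081, -0.022], [-0.081, 0.997, -0.002], [0.023, -0.0, -1.0]]
wrist_force: [-12.3, 3.5, -2.5]
gripper_width: 0.007
```

It moved 1.6 mm while the force fell, so it's yielding. Continuing in the same small steps.

Request:
{"api": "arm_command", "payload": {"rows": [{"fingers": 0, "travel": [-0.2, 0, 0], "roll": 0}, {"fingers": 0, "travel": [-0.3, 0, 0], "roll": 0}, {"fingers": 0, "travel": [-0.3, 0, 0], "roll": 0}]}}

```text
time_s: 45.2
tcp_pos: [0.597, 0.0093, 0.0202]
ee_rot: [[-0.997, -0.083, -0.006], [-0.083, 0.997, -0.001], [0.006, -0.0, -1.0]]
wrist_force: [-4.8, -0.0, -3.7]
gripper_width: 0.005
```

```bash
python3 fr.py; python3 fr.py
```

```text
45.2 [0.597  0.0093 0.0202] [-4.8 -0.  -3.7] [-0.06  1.29  0.01]
face 611.4 unit 622.5
45.25 [0.597  0.0093 0.0203] [-4.9  0.4 -4.6] [-0.07  1.53 -0.  ]
face 610.3 unit 623.3
```

The detent gave way: the face is now 12 mm proud, so the front rests against the unit. Press a little to confirm a hard stop, then retreat straight back.

Request:
{"api": "arm_command", "payload": {"rows": [{"fingers": 0, "travel": [-0.3, 0, 0.1], "roll": 0}, {"fingers": 0, "travel": [-0.5, 0, 0.2], "roll": 0}, {"fingers": 0, "travel": [-0.5, 0, 0.2], "roll": 0}]}}

```text
time_s: 45.6
tcp_pos: [0.5968, 0.0089, 0.0198]
ee_rot: [[-0.996, -0.082, -0.017], [-0.082, 0.997, -0.003], [0.017, -0.001, -1.0]]
wrist_force: [-18.4, 2.1, 12.3]
gripper_width: 0.002
```

Request:
{"api": "arm_command", "payload": {"rows": [{"fingers": 0, "travel": [0.5, 0, 0], "roll": 0}, {"fingers": 0, "travel": [1.5, 0, 0], "roll": 0}, {"fingers": 0, "travel": [3, 0, 0], "roll": 0}, {"fingers": 0, "travel": [6, 0, 0], "roll": 0}, {"fingers": 0, "travel": [8, 0, -3], "roll": 0}, {"fingers": 0, "travel": [8, 0, -8], "roll": 0}, {"fingers": 0, "travel": [8, 0, -12], "roll": 0}, {"fingers": 0, "travel": [8, 0, -12], "roll": 0}]}}

```text
time_s: 46.4
tcp_pos: [0.5314, 0.0046, 0.1478]
ee_rot: [[-0.996, -0.086, 0.019], [-0.086, 0.996, 0.003], [-0.02, 0.002, -1.0]]
wrist_force: [0.8, 0.2, -0.1]
gripper_width: 0.002
```

```bash
python3 fr.py; python3 - <<'E'
exec(open("fr.py").read())
q,e=capture("wrist"); C=cloud("wrist",e,s); U=np.stack([C@ux,C@uy,C[...,2]],-1)*1000
for a in (-150,-120,60,80):
    m=(e>0)&(abs(U[...,1]-a)<4)&(U[...,0]>570)&(U[...,0]<650); x=U[m]
    print(a,[int(np.median(x[(x[:,0]>=b)&(x[:,0]<b+4),2])) if ((x[:,0]>=b)&(x[:,0]<b+4)).sum()>1 else None for b in range(590,640,4)])
for l in("oil","jar","cleaner","driver","spanner","collar","seal_driver"): print(l,[(np.round(r["position"],3).tolist(),round(r["p"],2)) for r in search_frame("scene",l)][:2])
E
```

```text
46.4 [0.5314 0.0046 0.1478] [ 0.8  0.2 -0.1] [ 0.05 -0.07 -0.07]
face 609.8 unit 622.8
46.45 [0.529  0.0045 0.1445] [ 0.  -0.5 -0.7] [ 0.01  0.   -0.03]
face 609.9 unit 622.5
-150 [None, None, None, None, None, None, None, None, None, None, None, None, None]
-120 [None, None, None, None, None, None, None, None, None, None, None, None, None]
60 [None, None, None, None, None, None, None, None, None, None, None, None, None]
80 [None, None, None, None, None, None, None, 76, 76, 76, 76, 77, None]
oil [([0.646, -0.476, 0.109], 0.71)]
jar [([0.668, -0.352, 0.048], 0.64)]
cleaner [([0.661, 0.456, 0.084], 0.76)]
driver [([0.702, 0.287, 0.02], 0.69), ([0.749, 0.036, 0.089], 0.21)]
spanner [([0.69, -0.003, 0.084], 0.6)]
collar [([0.66, 0.456, 0.085], 0.18)]
seal_driver [([0.747, 0.035, 0.09], 0.68)]
```

Request:
{"api": "arm_command", "payload": {"rows": [{"fingers": 0, "travel": [-3, 0, -2], "roll": 0}, {"fingers": 0, "travel": [-6, 0, -4], "roll": 0}, {"fingers": 0, "travel": [-9, 0, -5], "roll": 0}, {"fingers": 0, "travel": [-9.5, 0, -5], "roll": 0}, {"fingers": 0, "travel": [-9.5, 0, -5], "roll": 0}, {"fingers": 0, "travel": [-9.5, 0, -5], "roll": 0}]}}

```text
time_s: 47.5
tcp_pos: [0.6183, 0.0113, 0.1885]
ee_rot: [[-0.996, -0.084, -0.003], [-0.084, 0.996, -0.0], [0.003, -0.0, -1.0]]
wrist_force: [-0.4, -0.5, -1.0]
gripper_width: 0.007
```

```bash
python3 - <<'E'
exec(open("fr.py").read())
q,e=capture("wrist"); C=cloud("wrist",e,s); U=np.stack([C@ux,C@uy,C[...,2]],-1)*1000
for a in (-150,-120,-80,-40,0,40,70):
    m=(e>0)&(abs(U[...,1]-a)<4)&(U[...,0]>570)&(U[...,0]<650); x=U[m]
    print(a,[int(np.median(x[(x[:,0]>=b)&(x[:,0]<b+3),2])) if ((x[:,0]>=b)&(x[:,0]<b+3)).sum()>1 else None for b in range(590,640,3)])
capture("top"); print([(l,[(np.round(r["position"],3).tolist(),round(r["p"],2)) for r in search_frame("top",l)][:2]) for l in("collar","seal_driver","spanner")])
E
```

```text
47.5 [0.6183 0.0113 0.1885] [-0.4 -0.5 -1. ] [-0.02  0.03  0.02]
face 610.4 unit 622.5
-150 [1, 0, 1, 1, 1, 38, 65, 65, 65, 71, 73, 73, 73, 73, 73, 75, 75]
-120 [299, 297, 295, 294, 292, 288, 288, 285, 283, 70, 73, 72, 73, 72, 74, 75, 75]
-80 [324, 329, 14, 14, 15, 43, 64, 64, 65, 70, 72, 73, 73, 72, 74, 74, 75]
-40 [327, 310, 15, 15, 15, 229, 236, 235, 261, 261, 261, 261, 257, 72, 74, 74, 74]
0 [321, 325, 325, 324, 14, 42, 64, 65, 64, 69, 72, 72, 73, 73, 73, 75, 75]
40 [299, 297, 296, 294, 292, 289, 287, 285, 283, 70, 73, 74, 300, 298, 297, 294, 292]
70 [0, 0, 0, 1, 0, 39, 64, 64, 64, 69, 72, 73, 73, 72, 74, 75, 74]
[('collar', []), ('seal_driver', []), ('spanner', [])]
```

The front now meets the unit with no gap along its whole width, it holds after release, and the arm is clear. Handing in.

```bash
python3 -c "
from station import *
print(finish_job())"
```

```text
the job is handed in; nothing more can be done
None
```

The block is back in its pocket and the drawer is pushed home; I handed the job in at 47.6 s, and no verdict is reported.

**What I did:** I took the block from the vice by its ends, set it on the mat and let go. I then took it again by its long sides and lowered it into the long pocket. Last, I pushed the drawer closed with the shut fingers and moved the arm clear.

**Last checks:**
- **Drawer:** the front touches the unit along its width with no gap. It didn't move under an 18 N push and stayed put after I let go. I couldn't measure its speed when the detent gave way; the arm moved about 11 mm in 0.3 s.
- **Block:** before closing it was flat and within about 1 mm of the pocket's centre. When the drawer was almost shut it still lay flat. I couldn't see it once the drawer was closed.
- **Bystanders:** the oil, jar, cleaner, screwdriver, spanner and seal driver were seen unmoved in the scene camera. The final search didn't find the collar, and the last top-camera search found neither it, the spanner nor the seal driver. The arm never went near the collar.

**Things that disagreed with the description:**
- **Fingertips:** they ended about 25 mm behind the reported tool point, not 11 mm ahead of it. My first grasp closed in the air above the block, and I corrected for it afterwards.
- **Drawer stop:** it first stopped hard about 12 mm short. A drag test with the fingers pressed on top of the front showed it wasn't home. It only went through on a later push, at about 13 N, against the roughly 7 N stated; I didn't find out why.
- **Camera offsets:** the cameras differed by 2–3 mm, so I used close-up views for the fit in the pocket.

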